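# Restock the spare-lamp magazine before the show

## Robot

A 7-joint arm with a two-finger parallel gripper is mounted at the origin on the work surface. World frame = base frame: x ahead of the robot, y to its left, z up, the work surface at z = 0. Lengths are in m, angles in rad, forces in N, time in s.
With the tool pointing down it reaches from about 0.4 to 0.875 m from the base axis. Payload 19.3 kg.
Tool frame: the origin (TCP) lies at the very end of the fingers, on their centre line; the grasp point (between the pads) lies 19 mm behind it; z points along the fingers, y is the line along which they close (so a half turn about z gives the same grasp; the last joint's range is limited). The gripper opens to 85 mm and grips with 20 to 120 N. Pads are 22 mm wide; open, the fingers measure 114 mm over their backs; the gripper's body (76 mm by 85 mm) begins 54 mm behind the grasp point. The pads swing forward as they close: fully open they stand 13 mm farther back than shut.
Start: joints at [-1.35, 0.521, -0.036, 1.599, 0.021, 1.021, -0.113], TCP at [0.179, 0.599, 0.231] pointing down, gripper open.
Joint ranges: [-2.91, 2.91], [-0.3, 2.13], [-1.5, 1.42], [0.17, 2.43], [-1.26, 4.41], [0.16, 1.93], [-2.52, 2.52]. Speed limits (rad/s): [1.89, 1.89, 2.39, 2.39, 3.01, 3.01, 3.01].

## Interface

Orientations are given as [roll, pitch, yaw] about the fixed x, y, z axes, in that order (R = Rz(yaw) Ry(pitch) Rx(roll)).
In Python, from workcell import monitor, viewer, bot gives the robot as it stands.
- The arm moves only by the tool move_arm, never from a script. Its arguments are lists of equal length, an entry for each row: "gripper": the opening, from 0 (shut) to 1 (fully open); "linear": the shift along the tool's x, y, z in cm, a list of three; "twist": the turn about the tool's z in degrees. A call has 1 to 8 rows; each row shifts and turns the commanded pose from where the row before left it, along the tool's axes as they then stand; what a row does not reach is not made up. A row lasts 1/10 s, in which the tool goes at most 50 mm and 8.59 degrees, less where a joint would pass 70% of its speed; a pose out of reach is approached as far as the arm can. A call with a gripper value outside its range is refused whole. The fingers move at their own pace and stop on an object; "squeeze" is the grip in N (left out, the last holds). Time passes only in rows, so rows that do not move let the fingers close. It gives the time, the measured TCP pose, the force, the opening and the grip force at its end, in the units of the state.
- monitor.observe(): the state, without advancing time (a new reading comes with each control period).
- viewer.grab_frame(name): name is "scene" or "top"; returns a dict with "img" (480x640x3 uint8, red, green, blue), "K" (3x3 intrinsics, pixels), "eye" and "rotation" of the camera in the world. Camera axes: x right, y up, looking along -z (the intrinsics and any distortion apply to the point x, -y, -z); pixel columns grow to the right and rows downward; lengths in m; the calibration is good to about 2 mm. A picture is of the moment at which its call begins. There is no depth.
- bot.job_done(): hands the job in; it is judged then, once.
The state is a dict: "clock": time; "qpos": joint angles; "qd": joint speeds; "joint_efforts": joint torques, N m; "position": TCP position; "tool_rot": TCP orientation; "force": force on the tool from outside, world axes, zero at the start; "moment": the same for the moment, N m; "grip_width": finger opening in m; "finger_force": force on a finger pad.
Only numpy, scipy, OpenCV 4.12 (cv2) and the standard library are available. Lean on these libraries where they do the work, as an engineer would, in place of code of your own. Each camera call takes 0.05 s, during which the arm holds its last target. There are 200 camera calls.

## Task

Restock the lamp magazine: pull up the sprung selector knob, turn it to open and let it drop home so the shutter is clear of the tube, load every tubular lamp into the tube, pack the stack down with the rod until it bottoms out firmly, then pull, turn and drop the selector home in its shut position again. The old reflector lamps do not belong: put them in the crate, and finish with the rod standing back in its stand. Leave the other things on the shelf where they are.

Things in the scene. Friction and masses are not known exactly. Their poses are not given: they have to be found in the camera images.
- magazine: fixed lamp magazine (its place and yaw vary): a 110 x 230 x 6 mm base plate along its y, an upright clear tube at y = -55 mm and a grey round column, 52 mm in diameter, at y = +55 mm that carries the selector knob. Origin: centre of the plate's underside; x, y level, z up.
- tube_mouth (a point): centre of the tube's open mouth, 200 mm above the shelf. Bore 46 mm wide, flared to 58 mm in the last 6 mm; lip 66 mm outside. A lamp drops in freely, foot down, onto the follower or the lamp below. Follower fully down: lamps stand 190 mm below the mouth, so three end 10 mm and two 70 mm below it. Follower up (at 0): 155 mm, so a third lamp sticks out 25 mm until packed.
- follower (a joint): brass plate inside the tube that the lamps rest on; metres it has been pushed down: starts between 0 and 0.005, 0.035 is the bottom stop. It is held by stiff friction (about 6 N) that the lamps' weight does not overcome, and stays where it is pushed; it must be pushed down through the lamps.
- selector (a joint): turn of the knob about its upright axis, rad: 0 = shut detent (shutter covers the tube's mouth), 1.3 = open detent (shutter swung aside to the magazine's +x side); grows anticlockwise from above; hard stops at both ends. Seated, a pin lets it turn no more than about 0.1 rad out of a detent; it drops home only within about 0.1 rad of one.
- selector_pull (a joint): how far the selector knob is pulled up against its spring, m: 0 = dropped home, stop at 0.014. It must be up by more than 0.007 (pull to about 0.010) to turn between the detents; spring and weight pull down with about 8 N at 0 and 12 N at 0.014. Released between detents it rests at about 0.007 on the land, not home.
- selector_grip (a point): centre of the knob's grip: an upright black bar 54 mm long (along this point's y), 14 mm wide (x) and 36 mm tall; this point is 237 mm above the shelf when home, 16 mm below the bar's top and 20 mm above its lower edge. It lies on the turning axis and rises and turns with the knob. Pinch the bar across its 14 mm from above.
- shutter (a point): centre of the underside of the shutter, a steel disc 72 mm in diameter and 5 mm thick on an arm, 110 mm from the knob's axis along the knob's -y; rises and turns with the knob; 205 mm above the shelf when home.
- rod: packing rod standing upright in its stand: brass foot 34 mm in diameter and 14 mm high, steel shaft 14 mm in diameter, wooden grip 28 mm in diameter from 78 to 120 mm above the foot's underside; 0.2 kg. Origin: centre of the foot's underside, z up its axis. Gripped at about 98 mm it reaches the lamps in the tube with the fingers clear of the lip.
- stand: fixed round wooden rod stand (its place varies), a cup with inner diameter 44 mm, rim 30 mm above the shelf, inner floor 6 mm above the shelf. Origin: centre of its underside.
- crate: fixed open slatted wooden crate (its place and yaw vary), outside 140 (x) x 220 (y) x 65 mm tall, walls and floor 6 mm. Origin: centre of its underside.
- crate_in (a point): centre of the crate's inner floor, axes as the crate's.
- canister: bystander: closed tin canister, 86 mm in diameter, 110 mm tall; origin under its centre.
- lampbase: bystander: small white ceramic lamp base, 72 mm in diameter, 54 mm tall; origin under its centre.
- magnifier: bystander: chrome magnifier lying flat, ring 82 mm in diameter, bone handle 90 mm long along its +x; origin under the ring's centre; 16 mm high.
- lens: bystander: green glass cue lens, a disc 90 mm in diameter, 10 mm thick, lying flat; origin under its centre.
- lamp0: upright tubular lamp, a plain cylinder 38 mm in diameter and 60 mm tall with flat ends: brass foot 18 mm high (the heavy end, keeping it steady), white above; about 70 g; stands on the shelf. Origin: centre of its underside, z up its axis. Grip it round the sides from above. May be absent (2 or 3 of the three tubular lamps are present).
- lamp1: upright tubular lamp, a plain cylinder 38 mm in diameter and 60 mm tall with flat ends: brass foot 18 mm high (the heavy end, keeping it steady), white above; about 70 g; stands on the shelf. Origin: centre of its underside, z up its axis. Grip it round the sides from above. May be absent (2 or 3 of the three tubular lamps are present).
- lamp2: upright tubular lamp, a plain cylinder 38 mm in diameter and 60 mm tall with flat ends: brass foot 18 mm high (the heavy end, keeping it steady), white above; about 70 g; stands on the shelf. Origin: centre of its underside, z up its axis. Grip it round the sides from above. May be absent (2 or 3 of the three tubular lamps are present).
- reflector0: old funnel-shaped reflector lamp standing face down: 62 mm wide glass face at the bottom (10 mm high rim), cone narrowing to 28 mm at 50 mm height, then a cylindrical brass neck 28 mm in diameter from 50 to 85 mm height; about 100 g. Grip it by the neck. Origin: centre of its underside (the face), z up. May be absent (1 or 2 of the two are present).
- reflector1: old funnel-shaped reflector lamp standing face down: 62 mm wide glass face at the bottom (10 mm high rim), cone narrowing to 28 mm at 50 mm height, then a cylindrical brass neck 28 mm in diameter from 50 to 85 mm height; about 100 g. Grip it by the neck. Origin: centre of its underside (the face), z up. May be absent (1 or 2 of the two are present).
Not all that is in view belongs to the job. Leave any orange, pink or red look-alike of the reflector1 alone.

How it is judged:
On the way, in this order (a step that is already met when the one before it is completed fails the run):
1. the selector knob is pulled up out of its shut detent (value of joint selector_pull above 0.0065 m), for 0.1 s.
2. the selector has been turned to open and has dropped home in that detent (value of joint selector above 1.15 rad and value of joint selector_pull below 0.002 m), for 0.3 s.
3. every tubular lamp present is in the tube (horizontal distance between each of lamp0, lamp1, lamp2 and tube_mouth below 0.012 m and z of each of lamp0, lamp1, lamp2 in the frame of tube_mouth below -0.015 m), for 0.2 s.
4. the stack is pressed firmly (at least 5 N) against the bottom stop with the rod (value of joint follower above 0.032 m and (contact force between rod and lamp0 above 5 N or contact force between rod and lamp1 above 5 N or contact force between rod and lamp2 above 5 N)), for 0.05 s.
5. the selector has been turned back to shut and has dropped home there (value of joint selector below 0.13 rad and value of joint selector_pull below 0.002 m), for 0.3 s.
At the end, for the whole second after the job is handed in: Lamps in the tube (12 mm of its axis, feet 60 mm or more below the mouth), follower down 32 mm or more; selector at shut (under 0.13 rad) and home (under 2 mm); reflector lamps inside the crate; rod in its stand (12 mm of centre, tilt under 0.2 rad); all at rest (all of step 3 and all of step 5 and linear speed of each of lamp0, lamp1, lamp2, reflector0, reflector1, rod below 0.02 m/s and z of each of lamp0, lamp1, lamp2 in the frame of tube_mouth below -0.06 m and x of reflector0 in the frame of crate_in between -0.066 and 0.066 m and y of reflector0 in the frame of crate_in between -0.106 and 0.106 m and z of reflector0 in the frame of crate_in between -0.01 and 0.095 m and x of reflector1 in the frame of crate_in between -0.066 and 0.066 m and y of reflector1 in the frame of crate_in between -0.106 and 0.106 m and z of reflector1 in the frame of crate_in between -0.01 and 0.095 m and value of joint follower above 0.032 m and horizontal distance between rod and stand below 0.012 m and height (world z) of rod below 0.015 m and angle between rod's own z axis and vertical below 0.2 rad); the robot touches nothing.
It fails at once if the canister, lamp base, magnifier or cue lens is moved more than 30 mm (distance of any of canister, lampbase, magnifier, lens from where it was at the start of the episode above 0.03 m).
Of lamp0, lamp1, lamp2 only 2 to 3 are there at a start; the rules pass over those that are not, and their reading is None.
Of reflector0, reflector1 only 1 to 2 are there at a start; the rules pass over those that are not, and their reading is None.
At some moment in a run one of lamp0, lamp1, lamp2, reflector0, reflector1 may be knocked a few centimetres aside while the robot is not near it.
It also fails if it takes over 210 s, if anything falls off the work surface, if the arm or the gripper's body presses on something with over 40 N, if the wrist force passes 120 N, or if a joint passes its speed limit or range.

## Working session

There is one attempt and no reset: what is moved stays moved. The work goes in short steps, Python scripts to look and compute and a tool call to move; the robot and the scene stay as the last step left them, time stands still between calls to the robot, and variables do not carry over. Pictures are saved under pics/ and viewed, at most 14 in all, crops included, and the job is handed in when it is done.

Besides the shell and the picture viewer there is one more tool, called after "Call:" as name(argument=value, ...), one argument or row to a line, values as JSON. move_arm: Moves the arm, as the interface text tells. Its arguments: {"type":"object","properties":{"gripper":{"type":"array"},"linear":{"type":"array"},"twist":{"type":"array"},"squeeze":{"type":"number"}},"required":["gripper","linear","twist"]}

```bash
mkdir -p pics; ls; cat > h.py <<'E'
import numpy as np, cv2
from workcell import monitor, viewer, bot
def grab(n):
    f=viewer.grab_frame(n); f['img']=np.array(f['img']); return f
def ray(f,u,v):
    K=np.array(f['K']);d=np.linalg.solve(K,[u,v,1.]);d=np.array([d[0],-d[1],-d[2]])
    return np.array(f['eye']),np.array(f['rotation'])@d
def onz(f,u,v,z):
    e,d=ray(f,u,v);return e+d*(z-e[2])/d[2]
def proj(f,p):
    c=np.array(f['rotation']).T@(np.array(p)-np.array(f['eye']));q=np.array(f['K'])@[c[0],-c[1],-c[2]];return q[:2]/q[2]
def save(n,im): cv2.imwrite('pics/'+n+'.png',cv2.cvtColor(im,cv2.COLOR_RGB2BGR))
E
python3 - <<'E'
from h import *
s=monitor.observe();print({k:(np.round(v,4).tolist()) for k,v in s.items()})
for n in('scene','top'):
    f=grab(n);save(n+'0',f['img']);print(n,np.round(f['K'],1).tolist(),np.round(f['eye'],3),np.round(f['rotation'],3).tolist(),f.keys())
E
```

```text
pics
{'clock': 0.0, 'qpos': [-1.3502, 0.5221, -0.0363, 1.6, 0.0212, 1.0211, -0.1128], 'qd': [0.001, -0.0005, 0.0003, -0.0003, 0.0011, 0.0016, -0.0011], 'joint_efforts': [-0.0011, -92.7114, 1.9794, -36.9945, 0.0179, 0.008, 0.0], 'position': [0.1791, 0.5984, 0.2307], 'tool_rot': [-3.1404, 0.0001, 2.8508], 'force': [-0.9883, 0.304, -1.4725], 'moment': [0.0004, -0.0261, -0.0079], 'finger_force': 0.0, 'grip_width': 0.0854}
scene [[511.1, 0.0, 315.9], [0.0, 511.1, 230.9], [0.0, 0.0, 1.0]] [1.129 0.25  1.017] [0.648, 0.006, 1.849] dict_keys(['img', 'K', 'eye', 'rotation'])
top [[605.8, 0.0, 323.0], [0.0, 605.8, 250.4], [0.0, 0.0, 1.0]] [0.239 0.087 1.623] [0.195, 0.002, -1.553] dict_keys(['img', 'K', 'eye', 'rotation'])
```

```bash
cat >> h.py <<'E'
from scipy.spatial.transform import Rotation as R
_g=grab
def grab(n):
    f=_g(n); f['rotation']=R.from_euler('xyz',f['rotation']).as_matrix(); return f
E
python3 - <<'E'
from h import *
f=grab('top');print(proj(f,[0.179,0.598,0.231]),proj(f,[0,0,0]));f=grab('scene');print(proj(f,[0.179,0.598,0.231]),proj(f,[0,0,0]))
E
```

```text
[ 95.85144701 392.97218859] [356.82727255 465.985174  ]
[590.18598508 148.29073864] [341.43892789 126.65345947]
```

View pics/top0.png

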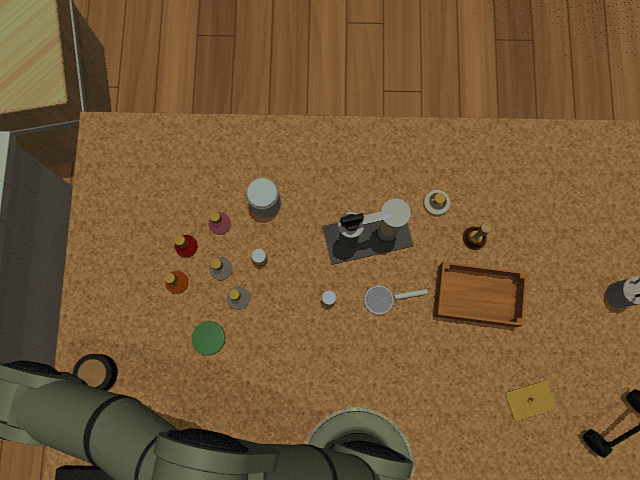

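View pics/scene0.png

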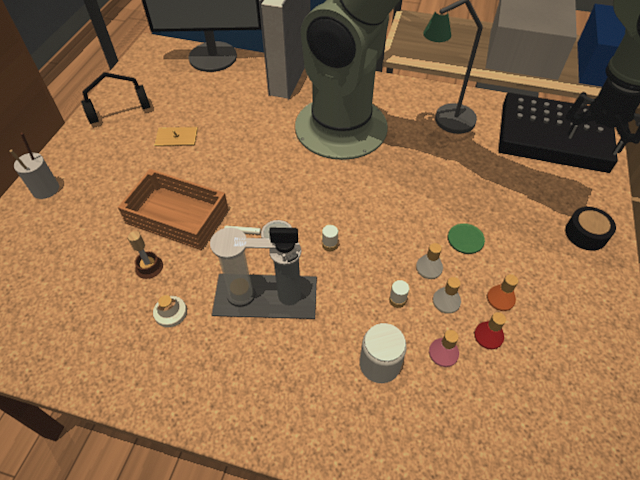

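The top view shows two white tubular lamps, at (259,257) and (329,298). There are five funnel-shaped lamps:
- **Grey:** (220,267) and (238,297). These match the plain old reflectors.
- **Pink (219,222), red (186,245) and orange (176,281):** look-alikes to leave alone.

The magazine is at about (368,240), with its shutter at (396,213) and knob at (351,221). The rod and stand are at (476,237), the crate at (480,294) and the lamp base at (437,202). I'll check these in an enlarged crop.

```bash
python3 - <<'E'
from h import *
t=grab('top');s=grab('scene')
c=t['img'][180:330,150:350];a=cv2.resize(c,None,fx=3,fy=3,interpolation=cv2.INTER_CUBIC)
save('cropA',a)
c=t['img'][180:330,310:530];save('cropB',cv2.resize(c,None,fx=3.6,fy=3.6,interpolation=cv2.INTER_CUBIC))
for f,n,zs in((t,'top',1),(s,'scene',1)):
    h=cv2.cvtColor(f['img'],cv2.COLOR_RGB2HSV)
    for nm,lo,hi in(('white',(0,0,150),(180,60,255)),('gold',(15,120,90),(28,255,255)),('black',(0,0,0),(180,255,35))):
        m=cv2.inRange(h,lo,hi);k,_,st,ce=cv2.connectedComponentsWithStats(m)
        for i in range(1,k):
            if 15<st[i,4]<4000 and 150<ce[i][0]<560 and 160<ce[i][1]<400: print(n,nm,st[i].tolist(),ce[i].round(1), [onz(f,*ce[i],z)[:2].round(3).tolist() for z in(.06,.085,.21)])
E
```

```text
top white [247, 178, 29, 28, 619] [261.3 191.7] [[0.705, 0.264], [0.697, 0.262], [0.66, 0.247]]
top white [425, 190, 24, 24, 133] [436. 202.] [[0.684, -0.203], [0.677, -0.199], [0.642, -0.175]]
top white [363, 212, 30, 14, 137] [379.2 217.8] [[0.638, -0.052], [0.632, -0.049], [0.6, -0.038]]
top white [394, 219, 14, 8, 33] [400.  223.2] [[0.624, -0.107], [0.618, -0.104], [0.587, -0.088]]
top white [342, 228, 21, 9, 56] [353.2 233.2] [[0.595, 0.017], [0.589, 0.018], [0.561, 0.024]]
top white [252, 249, 13, 13, 133] [258.2 255.2] [[0.531, 0.266], [0.527, 0.263], [0.503, 0.249]]
top white [323, 291, 12, 13, 133] [328.5 297. ] [[0.425, 0.08], [0.422, 0.08], [0.407, 0.08]]
top white [395, 290, 32, 8, 103] [410.9 293.3] [[0.438, -0.134], [0.435, -0.13], [0.419, -0.112]]
top gold [431, 193, 15, 13, 102] [439.1 198.2] [[0.695, -0.212], [0.688, -0.207], [0.651, -0.183]]
top gold [470, 231, 8, 6, 28] [472.9 233. ] [[0.601, -0.299], [0.595, -0.293], [0.566, -0.262]]
top gold [472, 236, 11, 6, 34] [477.7 238.8] [[0.586, -0.311], [0.58, -0.305], [0.552, -0.273]]
top gold [448, 273, 32, 33, 227] [4
[... 17552 characters left out ...]
.275], [0.829, 0.271]]
scene gold [555, 393, 10, 11, 31] [558.8 397.3] [[0.688, 0.593], [0.7, 0.584], [0.757, 0.539]]
scene gold [229, 394, 6, 11, 27] [232.1 397.9] [[0.857, 0.002], [0.864, 0.009], [0.899, 0.041]]
scene gold [304, 395, 7, 7, 21] [307.  397.4] [[0.818, 0.138], [0.826, 0.141], [0.866, 0.155]]
scene gold [513, 394, 7, 10, 39] [516.3 397.8] [[0.711, 0.516], [0.722, 0.509], [0.777, 0.475]]
scene gold [188, 397, 8, 5, 20] [191.2 398.9] [[0.88, -0.071], [0.886, -0.063], [0.919, -0.021]]
scene black [270, 228, 28, 25, 458] [283.8 238.7] [[0.477, -0.02], [0.494, -0.013], [0.579, 0.023]]
scene black [147, 253, 8, 6, 18] [150.9 255.1] [[0.602, -0.296], [0.616, -0.282], [0.685, -0.211]]
```

View pics/cropA.png

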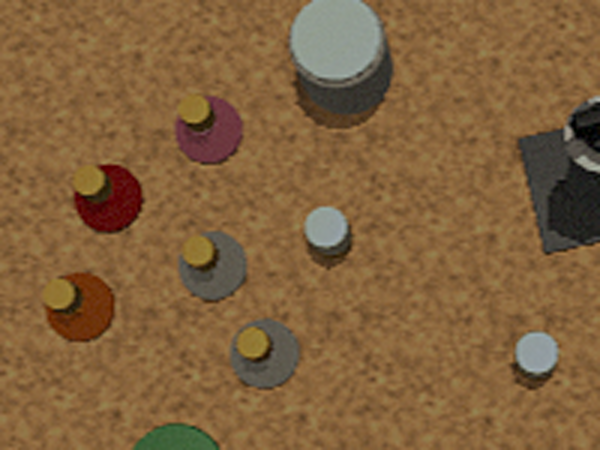

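View pics/cropB.png

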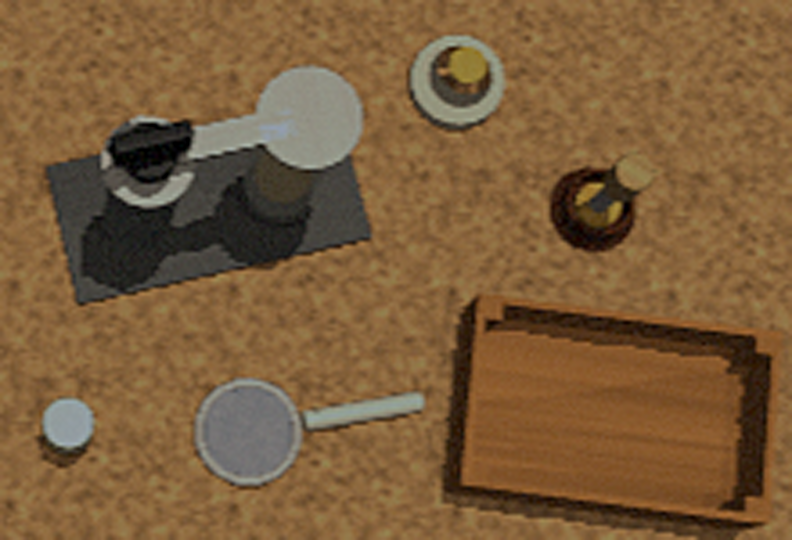

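The crops confirm two grey reflectors (crop A (213,266) and (265,353)), clearly different from the pink, red and orange look-alikes, and two white tubular lamps. In crop B the shutter is centred at (309,117), the knob at (150,149), the rod top at (635,172), the stand at (593,208) and the crate rim around (621,409).

```bash
python3 - <<'E'
from h import *
t=grab('top');s=grab('scene')
A=lambda u,v,z:onz(t,150+(u+.5)/3-.5,180+(v+.5)/3-.5,z).round(4)[:2]
B=lambda u,v,z:onz(t,310+(u+.5)/3.6-.5,180+(v+.5)/3.6-.5,z).round(4)[:2]
print('refl a',A(198,250,.085),A(213,266,.005),'b',A(253,343,.085),A(265,353,.005))
print('rod',B(635,172,.126),'foot',B(597,205,.02),'stand',B(593,208,.03))
sh=B(309,117,.21);kn=B(150,149,.253);print('sh',sh,'knob',kn,np.linalg.norm(sh-kn))
print('plate',[B(*p,.006) for p in((47,167),(80,303),(371,238))])
c=[B(*p,.065) for p in((480,296),(780,330),(768,522),(458,488))];print('crate',c,np.mean(c,0))
# scene: shutter & knob via masks
h=cv2.cvtColor(s['img'],cv2.COLOR_RGB2HSV)
g=s['img'][190:330,120:330];save('cropC',cv2.resize(g,None,fx=3.6,fy=3.6,interpolation=cv2.INTER_CUBIC))
E
```

```text
refl a [0.5043 0.3721] [0.5036 0.3726] b [0.4248 0.3211] [0.4257 0.3221]
rod [ 0.6009 -0.3166] foot [ 0.6005 -0.3157] stand [ 0.5959 -0.3101]
sh [ 0.6146 -0.0774] knob [0.58   0.0304] 0.11321660655575225
plate [array([0.6259, 0.0985]), array([0.5213, 0.0718]), array([ 0.5751, -0.1476])]
crate [array([ 0.5213, -0.2176]), array([ 0.5002, -0.4337]), array([ 0.3618, -0.4188]), array([ 0.382 , -0.1991])] [ 0.441325 -0.3173  ]
```

View pics/cropC.png

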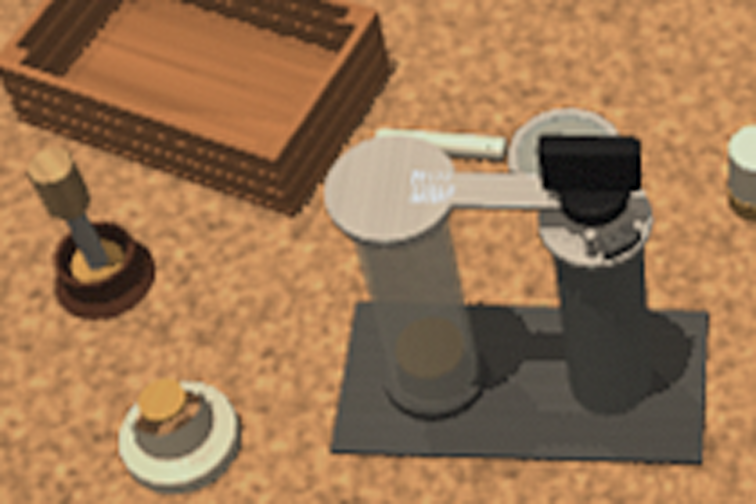

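In the scene crop the shutter is at (390,190), the knob bar at (590,163), the rod top at (52,163), and the plate corners at (357,303), (708,312), (702,462) and (332,452). I'll cross-check these against the top view.

```bash
python3 - <<'E'
from h import *
s=grab('scene')
C=lambda u,v,z:onz(s,120+(u+.5)/3.6-.5,190+(v+.5)/3.6-.5,z).round(4)[:2]
print('sh',C(389,189,.2095),'rodtop',C(52,166,.126),'stand',C(104,256,.03))
p=[C(*q,.006) for q in((357,303),(708,312),(702,462),(332,452))];print('plate',p,np.mean(p,0))
d=(p[1]-p[0]+p[2]-p[3]);print('plate y dir',np.degrees(np.arctan2(d[1],d[0])))
print('knob front top', C(541,138,.253),C(640,140,.253))
print('tube mouth hidden; follower', C(430,348,.045))
E
```

```text
sh [ 0.616  -0.0803] rodtop [ 0.602  -0.3174] stand [ 0.6015 -0.3113]
plate [array([ 0.5775, -0.1494]), array([0.5224, 0.0717]), array([0.6269, 0.0976]), array([ 0.6819, -0.1228])] [ 0.602175 -0.025725]
plate y dir 104.00264965616687
knob front top [0.5914 0.0018] [0.5787 0.0521]
tube mouth hidden; follower [ 0.6169 -0.0784]
```

```bash
cat > plan.py <<'E'
# usage: plan.py x y z yaw_deg  [more targets...]; prints per-leg rows (tool axes cm, twist deg)
import sys; from h import *
s=monitor.observe();p=np.array(s['position']);M=R.from_euler('xyz',s['tool_rot']).as_matrix();yaw=np.degrees(s['tool_rot'][2])
print('t',round(s['clock'],1),'at',p.round(4),'rpy',np.degrees(s['tool_rot']).round(1),'F',np.round(s['force'],1),'w',round(s['grip_width'],4),'ff',round(s['finger_force'],1),'q7',np.round(s['qpos'],2)[[0,6]])
a=list(map(float,sys.argv[1:]))
for i in range(0,len(a),4):
    q=np.array(a[i:i+3]);dy=(a[i+3]-yaw+180)%360-180
    d=R.from_euler('z',yaw,degrees=True)*R.from_euler('x',180,degrees=True)
    l=d.inv().apply(q-p)*100;n=int(max(np.ceil(np.linalg.norm(l)/4.5),np.ceil(abs(dy)/8),1))
    print('leg: total lin',l.round(2),'twist',round(-dy,1),'min rows',n,'per row',(l/n).round(2))
    p=q;yaw=a[i+3]
E
python3 plan.py 0.179 0.598 0.36 163.3 0.589 0.028 0.36 163.3 0.589 0.028 0.36 104 .589 .028 .222 104
```

```text
t 0.5 at [0.1792 0.5987 0.2312] rpy [-180.    -0.   163.3] F [-0.1  0.5 -1. ] w 0.0855 ff 0.0 q7 [-1.35 -0.11]
leg: total lin [ -0.    -0.08 -12.88] twist 0.0 min rows 3 per row [-0.   -0.03 -4.29]
leg: total lin [-55.65 -42.81  -0.  ] twist -0.0 min rows 16 per row [-3.48 -2.68 -0.  ]
leg: total lin [0. 0. 0.] twist 59.3 min rows 8 per row [0. 0. 0.]
leg: total lin [ 0.  -0.  13.8] twist -0.0 min rows 4 per row [ 0.   -0.    3.45]
```

Call:
move_arm(
  gripper=[0.6,0.6,0.6,0.6,0.6,0.6,0.6,0.6],
  linear=[
    [0,0,-4.3],
    [0,0,-4.3],
    [0,0,-4.3],
    [-2.8,-2.15,0],
    [-2.8,-2.15,0],
    [-2.8,-2.15,0],
    [-2.8,-2.15,0],
    [-2.8,-2.15,0],
  ],
  twist=[0,0,0,0,0,0,0,0],
)

```text
clock: 1.25
position: [0.2832, 0.4543, 0.3604]
tool_rot: [3.141, 0.0, 2.851]
force: [0.5, 1.4, 0.1]
grip_width: 0.051
finger_force: 0.0
```

Call:
move_arm(
  gripper=[0.6,0.6,0.6,0.6,0.6,0.6,0.6,0.6],
  linear=[
    [-2.8,-2.15,0],
    [-2.8,-2.15,0],
    [-2.8,-2.15,0],
    [-2.8,-2.15,0],
    [-2.8,-2.15,0],
    [-2.8,-2.15,0],
    [-2.8,-2.15,0],
    [-2.8,-2.15,0],
  ],
  twist=[0,0,0,0,0,0,0,0],
)

```text
clock: 2.05
position: [0.4484, 0.2253, 0.3605]
tool_rot: [3.141, 0.0, 2.851]
force: [1.4, 0.8, -0.2]
grip_width: 0.0514
finger_force: 0.0
```

Call:
move_arm(
  gripper=[0.6,0.6,0.6,0.6,0.6,0.6,0.6,0.6],
  linear=[
    [0,0,0],
    [0,0,0],
    [0,0,0],
    [0,0,0],
    [0,0,0],
    [0,0,0],
    [0,0,0],
    [0,0,0],
  ],
  twist=[7.4,7.4,7.4,7.4,7.4,7.4,7.4,7.4],
)

```text
clock: 2.85
position: [0.4477, 0.2266, 0.3604]
tool_rot: [3.141, -0.0, 1.812]
force: [0.8, -0.5, 0.2]
grip_width: 0.0514
finger_force: 0.0
```

```bash
python3 plan.py 0.589 0.028 0.30 104 .589 .028 .222 104
```

```text
t 2.9 at [0.4477 0.2266 0.3604] rpy [180.   -0.  103.8] F [ 0.8 -0.5  0.2] w 0.0514 ff 0.0 q7 [-0.86 -0.27]
leg: total lin [-22.66   8.97   6.04] twist -0.2 min rows 6 per row [-3.78  1.49  1.01]
leg: total lin [ 0.  -0.   7.8] twist -0.0 min rows 2 per row [ 0.  -0.   3.9]
```

Call:
move_arm(
  gripper=[0.6,0.6,0.6,0.6,0.6,0.6,0.6,0.6],
  linear=[
    [-3.8,1.5,0],
    [-3.8,1.5,0],
    [-3.8,1.5,0],
    [-3.8,1.5,1],
    [-3.8,1.5,2],
    [-3.7,1.5,3],
    [0,0,0],
    [0,0,0],
  ],
  twist=[0,0,0,0,0,0,0,0],
)

```text
clock: 3.65
position: [0.5904, 0.0278, 0.2996]
tool_rot: [-3.14, 0.0, 1.816]
force: [0.5, 0.1, 0.4]
grip_width: 0.0512
finger_force: 0.0
```

```bash
python3 plan.py .589 .028 .222 104; python3 - <<'E'
from h import *
s=grab('scene');g=s['img'][140:280,200:360];save('knob1',cv2.resize(g,None,fx=4,fy=4,interpolation=cv2.INTER_CUBIC))
E
```

```text
t 3.6 at [0.5904 0.0278 0.2996] rpy [-179.9    0.   104. ] F [0.5 0.1 0.4] w 0.0512 ff 0.0 q7 [-0.45  0.28]
leg: total lin [ 0.06 -0.13  7.76] twist 0.0 min rows 2 per row [ 0.03 -0.06  3.88]
```

View pics/knob1.png

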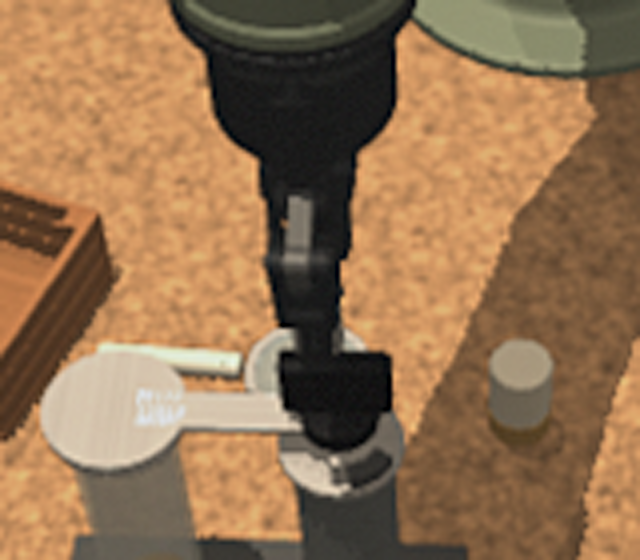

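The fingers at (318,330) sit just above the bar at (335,380), lined up across it. I'll descend and pinch.

Call:
move_arm(
  gripper=[0.6,0.6,0.6,0.6],
  linear=[
    [0,-0.1,2.0],
    [0,0,2.0],
    [0,0,2.0],
    [0,0,1.8],
  ],
  twist=[0,0,0,0],
)

```text
clock: 4.1
position: [0.5895, 0.03, 0.2226]
tool_rot: [3.14, -0.001, 1.82]
force: [0.4, 0.6, -0.6]
grip_width: 0.051
finger_force: 0.0
```

Call:
move_arm(
  gripper=[0,0,0,0,0,0],
  linear=[
    [0,0,0],
    [0,0,0],
    [0,0,0],
    [0,0,0],
    [0,0,0],
    [0,0,0],
  ],
  twist=[0,0,0,0,0,0],
  squeeze=80,
)

```text
clock: 4.7
position: [0.5886, 0.0285, 0.224]
tool_rot: [-3.141, -0.001, 1.818]
force: [-13.6, -0.0, 14.1]
grip_width: 0.0128
finger_force: 78.0
```

Call:
move_arm(
  gripper=[0,0,0,0,0,0],
  linear=[
    [0,0.1,-0.3],
    [0,0.1,-0.3],
    [0,0,-0.3],
    [0,0,-0.2],
    [0,0,0],
    [0,0,0],
  ],
  twist=[0,0,0,0,0,0],
)

```text
clock: 5.3
position: [0.5888, 0.0286, 0.2329]
tool_rot: [-3.136, -0.001, 1.818]
force: [-13.4, -1.6, -9.5]
grip_width: 0.0124
finger_force: 78.1
```

```bash
python3 plan.py
```

```text
t 5.3 at [0.5888 0.0286 0.2329] rpy [-1.797e+02 -1.000e-01  1.041e+02] F [-13.4  -1.6  -9.5] w 0.0124 ff 78.1 q7 [-0.43  0.3 ]
```

Call:
move_arm(
  gripper=[0,0,0],
  linear=[
    [0,-0.3,0],
    [0,-0.1,-0.1],
    [0,0,0],
  ],
  twist=[0,0,0],
)

```text
clock: 5.6
position: [0.5879, 0.0284, 0.235]
tool_rot: [3.14, -0.0, 1.818]
force: [2.2, 2.9, -10.6]
grip_width: 0.0126
finger_force: 78.2
```

```bash
python3 plan.py
```

```text
t 5.6 at [0.5879 0.0284 0.235 ] rpy [179.9  -0.  104.2] F [  2.2   2.9 -10.6] w 0.0126 ff 78.2 q7 [-0.43  0.3 ]
```

Call:
move_arm(
  gripper=[0,0,0,0,0,0,0,0],
  linear=[
    [0,0,0],
    [0,0,0],
    [0,0,0],
    [0,0,0],
    [0,0,0],
    [0,0,0],
    [0,0,0],
    [0,0,0],
  ],
  twist=[-5,-6,-6,-6,-6,-6,-6,-6],
)

```text
clock: 6.4
position: [0.5876, 0.0286, 0.2345]
tool_rot: [3.141, -0.0, 2.643]
force: [0.7, 4.9, -10.5]
grip_width: 0.0128
finger_force: 78.3
```

Call:
move_arm(
  gripper=[0,0,0,0,0,0,0],
  linear=[
    [0,0,0],
    [0,0,0],
    [0,0,0],
    [0,0,0],
    [0,0,0],
    [0,0,0],
    [0,0,0],
  ],
  twist=[-6,-6,-6,-6,-3.5,0,0],
)

```text
clock: 7.1
position: [0.5874, 0.0285, 0.2344]
tool_rot: [3.141, -0.001, 3.118]
force: [-0.1, 5.9, -10.6]
grip_width: 0.0128
finger_force: 78.3
```

```bash
python3 plan.py;python3 -c "
from h import *
print(np.round(monitor.observe()['moment'],2))
save('turn',cv2.resize(grab('top')['img'][170:280,300:450],None,fx=4,fy=4))"
```

```text
t 7.1 at [0.5874 0.0285 0.2344] rpy [179.9  -0.  178.7] F [ -0.1   5.9 -10.6] w 0.0128 ff 78.3 q7 [-0.21  1.44]
[ 1.58  0.06 -0.06]
```

View pics/turn.png

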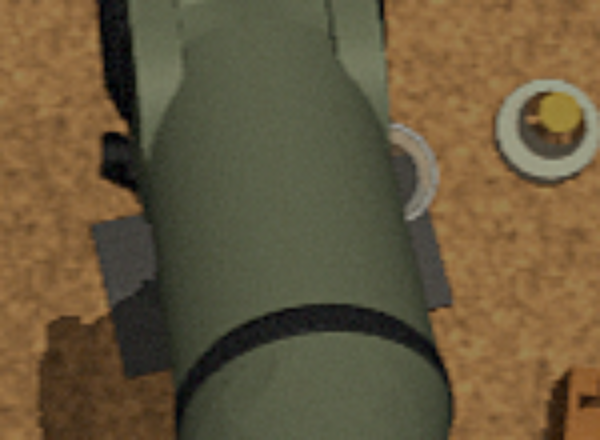

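The tube's open mouth now shows at (410,172), so the shutter has swung clear. I'll lower and release.

Call:
move_arm(
  gripper=[0,0,0,0,0,0],
  linear=[
    [0,0,0.3],
    [0,0,0.3],
    [0,0,0.3],
    [0,0,0.3],
    [0,0,0.1],
    [0,0,0],
  ],
  twist=[0,0,0,0,0,0],
)

```text
clock: 7.75
position: [0.5879, 0.0286, 0.2239]
tool_rot: [3.14, 0.002, 3.118]
force: [-11.7, 4.3, 26.7]
grip_width: 0.0126
finger_force: 84.2
```

Call:
move_arm(
  gripper=[0.6,0.6,0.6,0.6,0.6,0.6,0.6,0.6],
  linear=[
    [0,0,0],
    [0,0,0],
    [0,0,0],
    [0,0,0],
    [0,0,-2],
    [0,0,-4],
    [0,0,-4],
    [0,0,-4],
  ],
  twist=[0,0,0,0,0,0,0,0],
)

```text
clock: 8.55
position: [0.5874, 0.0275, 0.3629]
tool_rot: [-3.141, -0.0, 3.118]
force: [1.6, 0.9, 0.1]
grip_width: 0.0511
finger_force: 0.0
```

```bash
python3 plan.py .531 .265 .36 104 .531 .265 .028 104; cat > find.py <<'E'
from h import *
def blobs(f,lo,hi,z,amin,amax):
    m=cv2.inRange(cv2.cvtColor(f['img'],cv2.COLOR_RGB2HSV),lo,hi);k,_,st,ce=cv2.connectedComponentsWithStats(m)
    return [(onz(f,*ce[i],z)[:2].round(3).tolist(),int(st[i,4])) for i in range(1,k) if amin<st[i,4]<amax and max(st[i,2:4])<26 and 150<ce[i][0]<540]
for n in('scene','top'):
    f=grab(n);print(n,'white',blobs(f,(0,0,150),(180,60,255),.06,90,260))
E
python3 find.py; python3 -c "
from h import *
t=grab('top')
for n,p in(('pl',(.531,.265,.06)),('ra',(.504,.372,.085)),('rb',(.425,.321,.085))):
    u,v=proj(t,p).astype(int); print(n,t['img'][v-1:v+2,u-1:u+2].mean((0,1)).round())
s=grab('scene');save('op',cv2.resize(s['img'][130:330,150:370],None,fx=3,fy=3))"
```

```text
t 8.6 at [0.5874 0.0275 0.3629] rpy [-180.    -0.   178.6] F [1.6 0.9 0.1] w 0.0511 ff 0.0 q7 [-0.22  1.43]
leg: total lin [ 6.21 23.6   0.29] twist 74.6 min rows 10 per row [0.62 2.36 0.03]
leg: total lin [ 0.  -0.  33.2] twist -0.0 min rows 8 per row [ 0.   -0.    4.15]
scene white [([0.469, 0.318], 192), ([0.533, 0.263], 200), ([0.546, 0.367], 168)]
top white [([0.682, -0.203], 210), ([0.532, 0.267], 141)]
pl [153. 164. 161.]
ra [153. 124.  55.]
rb [153. 128.  57.]
```

View pics/op.png

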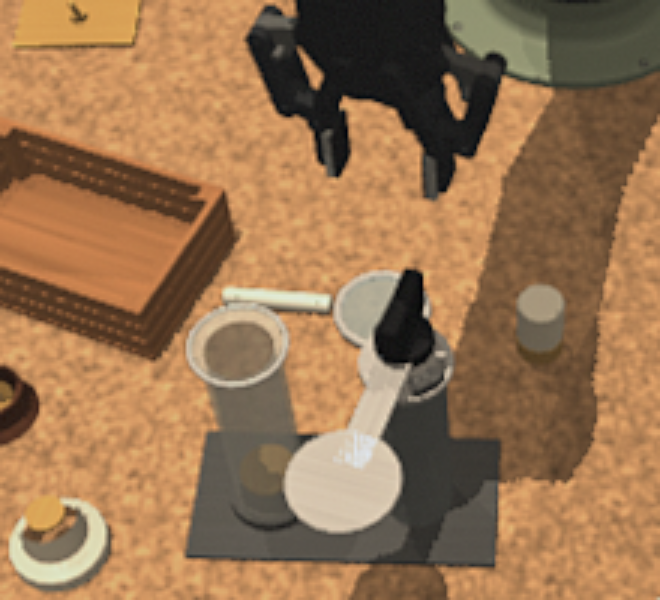

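The shutter is swung aside at crop (345,480) and the tube is open at (238,345). The unshifted lamp shows at (540,320). Next is lamp A.

Call:
move_arm(
  gripper=[0.8,0.8,0.8,0.8,0.8,0.8,0.8,0.8],
  linear=[
    [1.03,3.93,0],
    [1.03,3.93,0],
    [1.03,3.93,0],
    [1.03,3.93,0],
    [1.03,3.93,0],
    [1.06,3.95,0],
    [0,0,2],
    [0,0,2],
  ],
  twist=[0,0,0,0,0,0,8.3,8.3],
)

```text
clock: 9.55
position: [0.5303, 0.2662, 0.3195]
tool_rot: [-3.141, -0.001, 2.825]
force: [1.4, -0.2, -0.8]
grip_width: 0.0685
finger_force: 0.0
```

Call:
move_arm(
  gripper=[0.8,0.8,0.8,0.8,0.8,0.8,0.8,0.8],
  linear=[
    [0,0,2],
    [0,0,2],
    [0,0,2],
    [0,0,2],
    [0,0,2],
    [0,0,2],
    [0,0,2],
    [0,0,0],
  ],
  twist=[8.3,8.3,8.3,8.3,8.3,8.3,8.2,0],
)

```text
clock: 10.35
position: [0.5293, 0.2644, 0.178]
tool_rot: [-3.136, 0.002, 1.813]
force: [-1.0, -0.5, 0.2]
grip_width: 0.0682
finger_force: 0.0
```

```bash
python3 plan.py .532 .265 .028 104; python3 -c "
from h import *
s=grab('scene');print(onz(s,229.3,245,.2));print(onz(grab('top'),300+410/4,170+172/4,.2))
";python3 find.py
```

```text
t 10.3 at [0.5293 0.2644 0.178 ] rpy [-1.797e+02  1.000e-01  1.039e+02] F [-1.  -0.5  0.2] w 0.0682 ff 0.0 q7 [-0.75 -0.16]
leg: total lin [-0.    0.27 15.  ] twist -0.1 min rows 4 per row [-0.    0.07  3.75]
[ 0.61561775 -0.07857118  0.2       ]
[ 0.6153792  -0.09559607  0.2       ]
scene white [([-0.502, -0.379], 125), ([0.426, 0.077], 155)]
top white [([0.682, -0.203], 204), ([0.424, 0.079], 138)]
```

Call:
move_arm(
  gripper=[0.8,0.8,0.8,0.8,0.8,0.8],
  linear=[
    [0,0.1,3.5],
    [0,0.1,3.5],
    [0,0,3],
    [0,0,3],
    [0,0,2],
    [0,0,0],
  ],
  twist=[0,0,0,0,0,0],
)

```text
clock: 11.15
position: [0.5322, 0.2652, 0.0298]
tool_rot: [-3.139, 0.0, 1.818]
force: [-0.5, -0.1, 0.2]
grip_width: 0.0685
finger_force: 0.0
```

Call:
move_arm(
  gripper=[0,0,0,0,0,0],
  linear=[
    [0,0,0],
    [0,0,0],
    [0,0,0],
    [0,0,0],
    [0,0,0],
    [0,0,0],
  ],
  twist=[0,0,0,0,0,0],
  squeeze=30,
)

```text
clock: 11.75
position: [0.5339, 0.2661, 0.0331]
tool_rot: [3.139, -0.001, 1.816]
force: [-0.5, -0.2, 7.0]
grip_width: 0.0368
finger_force: 29.3
```

```bash
python3 plan.py .532 .265 .27 104 .6155 -.079 .27 104  .6155 -.079 .206 104
```

```text
t 11.8 at [0.5339 0.2661 0.0331] rpy [179.9  -0.  104.1] F [-0.5 -0.2  7. ] w 0.0368 ff 29.3 q7 [-0.69 -0.11]
leg: total lin [ -0.06  -0.21 -23.69] twist 0.1 min rows 6 per row [-0.01 -0.04 -3.95]
leg: total lin [-35.4   -0.22  -0.  ] twist -0.0 min rows 8 per row [-4.42 -0.03 -0.  ]
leg: total lin [ 0.  -0.   6.4] twist -0.0 min rows 2 per row [ 0.  -0.   3.2]
```

Call:
move_arm(
  gripper=[0,0,0,0,0,0,0,0],
  linear=[
    [0,0,-2],
    [0,0,-4.5],
    [0,0,-4.5],
    [0,0,-4.5],
    [0,0,-4.5],
    [0,0,-4.5],
    [0,0,-4.5],
    [-1.4,0,0],
  ],
  twist=[0,0,0,0,0,0,0,0],
)

```text
clock: 12.55
position: [0.5378, 0.254, 0.3283]
tool_rot: [3.132, -0.004, 1.818]
force: [-0.3, -0.8, -1.1]
grip_width: 0.037
finger_force: 30.4
```

Call:
move_arm(
  gripper=[0,0,0,0,0,0,0,0],
  linear=[
    [-4.5,-0.1,0],
    [-4.5,-0.1,0],
    [-4.5,-0.1,0],
    [-4.5,-0.1,0],
    [-4.5,0,0],
    [-4.5,0,0],
    [-4.5,0,0],
    [-2.5,0,0],
  ],
  twist=[0,0,0,0,0,0,0,0],
)

```text
clock: 13.35
position: [0.6149, -0.0831, 0.3224]
tool_rot: [3.141, 0.001, 1.813]
force: [1.0, -0.4, -0.1]
grip_width: 0.0372
finger_force: 30.4
```

Call:
move_arm(
  gripper=[0,0,0],
  linear=[
    [0,0,0],
    [0,0,0],
    [0,0,0],
  ],
  twist=[0,0,0],
)

```text
clock: 13.65
position: [0.6149, -0.0778, 0.3217]
tool_rot: [3.141, -0.0, 1.817]
force: [-0.0, -0.9, -0.2]
grip_width: 0.0371
finger_force: 30.4
```

```bash
python3 plan.py  .6155 -.079 .206 104
```

```text
t 13.7 at [ 0.6149 -0.0778  0.3217] rpy [180.   -0.  104.1] F [-0.  -0.9 -0.2] w 0.0371 ff 30.4 q7 [-0.24  0.44]
leg: total lin [-0.13  0.03 11.57] twist 0.1 min rows 3 per row [-0.04  0.01  3.86]
```

Call:
move_arm(
  gripper=[0,0,0,0,0,0,0],
  linear=[
    [-0.1,0,3],
    [0,0,3],
    [0,0,2],
    [0,0,1.2],
    [0,0,1],
    [0,0,1],
    [0,0,0],
  ],
  twist=[0,0,0,0,0,0,0],
)

```text
clock: 14.35
position: [0.615, -0.0795, 0.2086]
tool_rot: [-3.141, -0.0, 1.816]
force: [0.5, -0.2, -0.4]
grip_width: 0.0373
finger_force: 30.4
```

```bash
python3 plan.py .6155 -.079 .206 104;python3 -c "
from h import *
s=grab('scene');save('ins1',cv2.resize(s['img'][130:330,150:370],None,fx=3,fy=3))"
```

```text
t 14.3 at [ 0.615  -0.0795  0.2086] rpy [-180.    -0.   104.1] F [ 0.5 -0.2 -0.4] w 0.0373 ff 30.4 q7 [-0.21  0.48]
leg: total lin [0.03 0.06 0.26] twist 0.1 min rows 1 per row [0.03 0.06 0.26]
```

View pics/ins1.png

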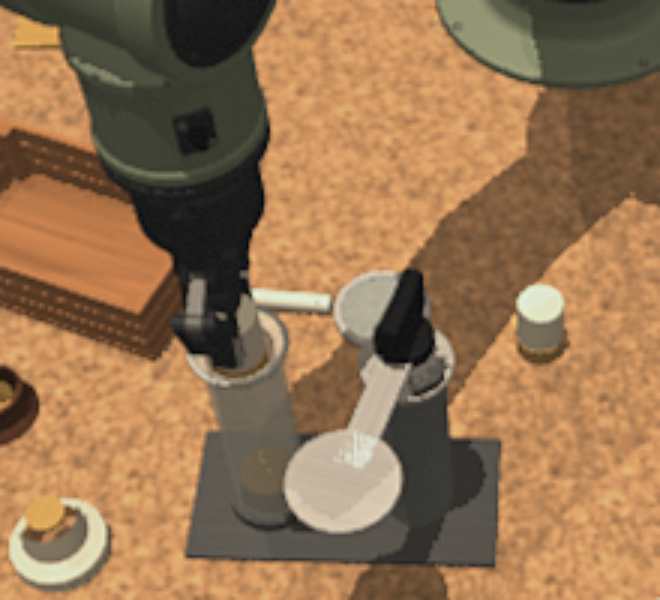

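The lamp's foot is inside the mouth at (240,340) with no contact force, so I'll release it and fetch lamp B.

Call:
move_arm(
  gripper=[0.75,0.75,0.75,0.75,0.75,0.75,0.75,0.75],
  linear=[
    [0,0,0],
    [0,0,0],
    [0,0,0],
    [0,0,0],
    [0,0,-3],
    [0,0,-4],
    [0,0,-4],
    [0,0,0],
  ],
  twist=[0,0,0,0,0,0,0,0],
)

```text
clock: 15.2
position: [0.617, -0.0804, 0.3247]
tool_rot: [3.134, 0.002, 1.815]
force: [0.8, 0.4, -0.4]
grip_width: 0.0643
finger_force: 0.0
```

```bash
python3 plan.py .4255 .078 .32 104 .4255 .078 .03 104
```

```text
t 15.2 at [ 0.617  -0.0804  0.3247] rpy [1.796e+02 1.000e-01 1.040e+02] F [ 0.8  0.4 -0.4] w 0.0643 ff 0.0 q7 [-0.23  0.44]
leg: total lin [ 20.   -14.74   0.47] twist 0.0 min rows 6 per row [ 3.33 -2.46  0.08]
leg: total lin [ 0. -0. 29.] twist -0.0 min rows 7 per row [ 0.   -0.    4.14]
```

Call:
move_arm(
  gripper=[0.8,0.8,0.8,0.8,0.8,0.8,0.8,0.8],
  linear=[
    [3.3,-2.45,0],
    [3.3,-2.45,0],
    [3.3,-2.45,0],
    [3.3,-2.45,0],
    [3.3,-2.45,0],
    [3.3,-2.45,0],
    [0,0,4],
    [0,0,4],
  ],
  twist=[0,0,0,0,0,0,0,0],
)

```text
clock: 16.0
position: [0.4246, 0.0778, 0.2394]
tool_rot: [3.138, -0.001, 1.818]
force: [1.2, 0.3, -1.1]
grip_width: 0.068
finger_force: 0.0
```

Call:
move_arm(
  gripper=[0.8,0.8,0.8,0.8],
  linear=[
    [0,0,4],
    [0,0,4],
    [0,0,2],
    [0,0,0],
  ],
  twist=[0,0,0,0],
)

```text
clock: 16.4
position: [0.4234, 0.0762, 0.1374]
tool_rot: [-3.137, 0.001, 1.816]
force: [-0.6, 0.1, 0.8]
grip_width: 0.0685
finger_force: 0.0
```

```bash
python3 plan.py .4255 .078 .03 104; python3 find.py
```

```text
t 16.4 at [0.4234 0.0762 0.1374] rpy [-179.8    0.   104. ] F [-0.6  0.1  0.8] w 0.0685 ff 0.0 q7 [-0.54  0.12]
leg: total lin [ 0.12  0.25 10.74] twist 0.0 min rows 3 per row [0.04 0.08 3.58]
scene white [([-0.502, -0.379], 125)]
top white [([0.682, -0.203], 203)]
```

Call:
move_arm(
  gripper=[0.8,0.8,0.8,0.8,0.8,0.8],
  linear=[
    [0,0.1,3],
    [0,0.1,3],
    [0,0,2.5],
    [0,0,2.1],
    [0,0,0],
    [0,0,0],
  ],
  twist=[0,0,0,0,0,0],
)

```text
clock: 17.1
position: [0.4273, 0.0773, 0.0346]
tool_rot: [3.14, -0.0, 1.816]
force: [-0.2, -0.1, 0.3]
grip_width: 0.0684
finger_force: 0.0
```

Call:
move_arm(
  gripper=[0,0,0,0,0,0],
  linear=[
    [0,0,0],
    [0,0,0],
    [0,0,0],
    [0,0,0],
    [0,0,0],
    [0,0,0],
  ],
  twist=[0,0,0,0,0,0],
  squeeze=30,
)

```text
clock: 17.7
position: [0.4273, 0.0774, 0.0345]
tool_rot: [3.14, -0.0, 1.816]
force: [-2.7, 0.1, 18.3]
grip_width: 0.0368
finger_force: 28.4
```

Call:
move_arm(
  gripper=[0,0,0,0,0,0,0,0],
  linear=[
    [0,0,-2],
    [0,0,-4.5],
    [0,0,-4.5],
    [0,0,-4.5],
    [0,0,-4.5],
    [0,0,-4.5],
    [0,0,-4.5],
    [0,0,0],
  ],
  twist=[0,0,0,0,0,0,0,0],
)

```text
clock: 18.5
position: [0.4282, 0.0775, 0.3287]
tool_rot: [3.133, -0.002, 1.816]
force: [1.8, -0.2, -1.3]
grip_width: 0.0372
finger_force: 31.2
```

```bash
python3 plan.py .6155 -.079 .32 104
```

```text
t 18.5 at [0.4282 0.0775 0.3287] rpy [ 1.795e+02 -1.000e-01  1.040e+02] F [ 1.8 -0.2 -1.3] w 0.0372 ff 31.2 q7 [-0.66 -0.02]
leg: total lin [-19.72  14.38   0.87] twist 0.0 min rows 6 per row [-3.29  2.4   0.15]
```

Call:
move_arm(
  gripper=[0,0,0,0,0,0,0,0],
  linear=[
    [-3.3,2.4,0],
    [-3.3,2.4,0],
    [-3.3,2.4,0],
    [-3.3,2.4,0],
    [-3.3,2.4,0],
    [-3.2,2.4,0],
    [0,0,0],
    [0,0,0],
  ],
  twist=[0,0,0,0,0,0,0,0],
)

```text
clock: 19.3
position: [0.6137, -0.0796, 0.3226]
tool_rot: [-3.14, -0.0, 1.815]
force: [0.1, 0.9, -0.4]
grip_width: 0.0368
finger_force: 31.1
```

```bash
python3 plan.py .6155 -.079 .208 104
```

```text
t 19.3 at [ 0.6137 -0.0796  0.3226] rpy [-179.9   -0.   104. ] F [ 0.1  0.9 -0.4] w 0.0368 ff 31.1 q7 [-0.28  0.47]
leg: total lin [ 0.02  0.18 11.46] twist -0.0 min rows 3 per row [0.01 0.06 3.82]
```

Call:
move_arm(
  gripper=[0,0,0,0,0,0,0],
  linear=[
    [0,0.1,3],
    [0,0.1,3],
    [0,0,2],
    [0,0,1.2],
    [0,0,1],
    [0,0,1],
    [0,0,0],
  ],
  twist=[0,0,0,0,0,0,0],
)

```text
clock: 20.0
position: [0.6156, -0.0782, 0.2106]
tool_rot: [-3.141, -0.0, 1.816]
force: [0.0, 0.6, -0.7]
grip_width: 0.0369
finger_force: 31.1
```

Call:
move_arm(
  gripper=[0.75,0.75,0.75,0.75,0.75,0.75,0.75,0.75],
  linear=[
    [0,0,0],
    [0,0,0],
    [0,0,0],
    [0,0,0],
    [0,0,-3],
    [0,0,-4],
    [0,0,-4],
    [0,0,0],
  ],
  twist=[0,0,0,0,0,0,0,0],
)

```text
clock: 20.8
position: [0.6177, -0.0792, 0.3267]
tool_rot: [3.134, 0.002, 1.815]
force: [0.4, 0.8, -1.2]
grip_width: 0.0641
finger_force: 0.0
```

```bash
python3 plan.py .600 -.3165 .32 104 .6 -.3165 .085 104; python3 find.py;python3 -c "
from h import *
s=grab('scene');save('ins2',cv2.resize(s['img'][130:330,100:320],None,fx=3,fy=3))"
```

```text
t 20.8 at [ 0.6177 -0.0792  0.3267] rpy [1.796e+02 1.000e-01 1.040e+02] F [ 0.4  0.8 -1.2] w 0.0641 ff 0.0 q7 [-0.28  0.47]
leg: total lin [-22.6   -7.46   0.67] twist 0.0 min rows 6 per row [-3.77 -1.24  0.11]
leg: total lin [ 0.  -0.  23.5] twist -0.0 min rows 6 per row [ 0.   -0.    3.92]
scene white [([-0.502, -0.379], 125), ([0.465, 0.358], 113), ([0.546, 0.367], 147)]
top white []
```

View pics/ins2.png

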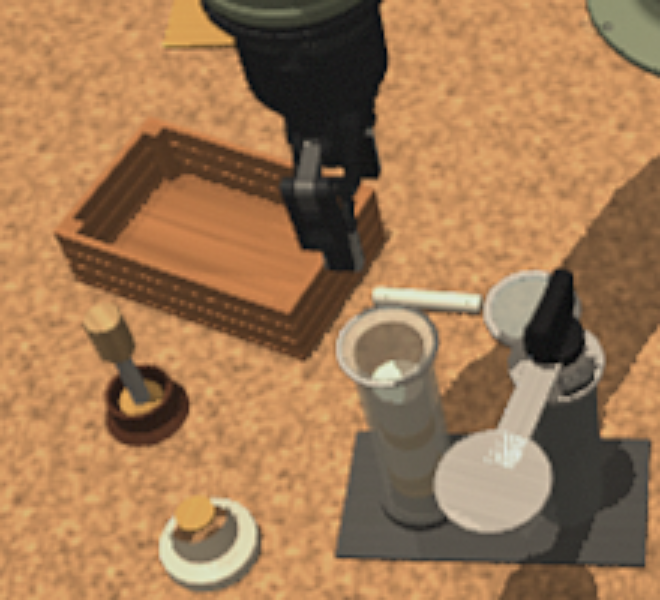

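Both lamps are in the tube, with the white top at (390,370). The rod grip is at (105,325). I'll take the rod next.

Call:
move_arm(
  gripper=[0.65,0.65,0.65,0.65,0.65,0.65,0.65,0.65],
  linear=[
    [-3.75,-1.25,0],
    [-3.75,-1.25,0],
    [-3.75,-1.25,0],
    [-3.75,-1.25,0],
    [-3.75,-1.2,0],
    [-3.8,-1.2,0],
    [0,0,4],
    [0,0,4],
  ],
  twist=[0,0,0,0,0,0,0,0],
)

```text
clock: 21.75
position: [0.5981, -0.3168, 0.2395]
tool_rot: [-3.141, 0.0, 1.813]
force: [0.8, 0.4, -0.4]
grip_width: 0.0554
finger_force: 0.0
```

Call:
move_arm(
  gripper=[0.65,0.65,0.65],
  linear=[
    [0,0,4],
    [0,0,2],
    [0,0,0],
  ],
  twist=[0,0,0],
)

```text
clock: 22.05
position: [0.5971, -0.3142, 0.1773]
tool_rot: [-3.136, -0.004, 1.816]
force: [0.0, 0.6, 0.0]
grip_width: 0.0558
finger_force: 0.0
```

```bash
python3 plan.py .601 -.3165 .085 104
```

```text
t 22.1 at [ 0.5971 -0.3142  0.1773] rpy [-179.7   -0.2  104. ] F [0.  0.6 0. ] w 0.0558 ff 0.0 q7 [0.14 0.9 ]
leg: total lin [-0.31  0.32  9.23] twist 0.0 min rows 3 per row [-0.1   0.11  3.08]
```

Call:
move_arm(
  gripper=[0.65,0.65,0.65,0.65,0.65,0.65,0.65],
  linear=[
    [-0.1,0.1,2],
    [-0.1,0.1,2],
    [0,0,2],
    [0,0,2],
    [0,0,1.2],
    [0,0,0],
    [0,0,0],
  ],
  twist=[0,0,0,0,0,0,0],
)

```text
clock: 22.75
position: [0.6017, -0.3171, 0.0903]
tool_rot: [3.141, 0.001, 1.816]
force: [0.5, 0.1, 0.1]
grip_width: 0.0552
finger_force: 0.0
```

Call:
move_arm(
  gripper=[0,0,0,0,0,0],
  linear=[
    [0,0,0],
    [0,0,0],
    [0,0,0],
    [0,0,0],
    [0,0,0],
    [0,0,0],
  ],
  twist=[0,0,0,0,0,0],
  squeeze=80,
)

```text
clock: 23.35
position: [0.6015, -0.3172, 0.0905]
tool_rot: [3.141, 0.001, 1.816]
force: [-2.5, 1.1, 8.1]
grip_width: 0.0263
finger_force: 78.5
```

```bash
python3 plan.py .601 -.3165 .36 104 .6155 -.079 .36 104
```

```text
t 23.4 at [ 0.6015 -0.3172  0.0905] rpy [180.   0. 104.] F [-2.5  1.1  8.1] w 0.0263 ff 78.5 q7 [0.16 0.94]
leg: total lin [  0.08  -0.03 -26.95] twist 0.0 min rows 6 per row [ 0.01 -0.01 -4.49]
leg: total lin [22.69  7.15  0.  ] twist -0.0 min rows 6 per row [3.78 1.19 0.  ]
```

Call:
move_arm(
  gripper=[0,0,0,0,0,0,0,0],
  linear=[
    [0,0,-2],
    [0,0,-4],
    [0,0,-4],
    [0,0,-4],
    [0,0,-4],
    [0,0,-4],
    [0,0,-3],
    [0,0,0],
  ],
  twist=[0,0,0,0,0,0,0,0],
)

```text
clock: 24.15
position: [0.6022, -0.3176, 0.3442]
tool_rot: [3.136, 0.004, 1.816]
force: [0.0, -0.9, -2.6]
grip_width: 0.0266
finger_force: 79.3
```

Call:
move_arm(
  gripper=[0,0,0,0,0,0,0,0],
  linear=[
    [3.2,1,0],
    [3.2,1,0],
    [3.2,1,0],
    [3.3,1,0],
    [3.3,1,0],
    [3.3,1,0],
    [3.2,1.15,0],
    [0,0,0],
  ],
  twist=[0,0,0,0,0,0,0,0],
)

```text
clock: 24.95
position: [0.616, -0.0735, 0.3383]
tool_rot: [-3.141, -0.003, 1.822]
force: [0.1, -1.0, -2.8]
grip_width: 0.0262
finger_force: 79.2
```

Call:
move_arm(
  gripper=[0,0],
  linear=[
    [0,0,0],
    [0,0,0],
  ],
  twist=[0,0],
)

```text
clock: 25.15
position: [0.6153, -0.0802, 0.339]
tool_rot: [-3.141, 0.0, 1.815]
force: [-0.1, -0.7, -2.5]
grip_width: 0.0263
finger_force: 79.2
```

```bash
python3 plan.py .6155 -.079 .26 104
```

```text
t 25.1 at [ 0.6153 -0.0802  0.339 ] rpy [-180.    0.  104.] F [-0.1 -0.7 -2.5] w 0.0263 ff 79.2 q7 [-0.28  0.47]
leg: total lin [0.11 0.05 7.9 ] twist -0.0 min rows 2 per row [0.05 0.02 3.95]
```

Call:
move_arm(
  gripper=[0,0,0,0,0,0],
  linear=[
    [0.1,0,2.5],
    [0,0,2],
    [0,0,2],
    [0,0,1.5],
    [0,0,0.3],
    [0,0,0],
  ],
  twist=[0,0,0,0,0,0],
)

```text
clock: 25.75
position: [0.6152, -0.0791, 0.2563]
tool_rot: [-3.141, 0.0, 1.814]
force: [0.6, -0.1, -1.8]
grip_width: 0.0262
finger_force: 79.3
```

Call:
move_arm(
  gripper=[0,0,0,0,0,0,0,0],
  linear=[
    [0,0,0.4],
    [0,0,0.4],
    [0,0,0.4],
    [0,0,0.4],
    [0,0,0.4],
    [0,0,0.4],
    [0,0,0.4],
    [0,0,0.3],
  ],
  twist=[0,0,0,0,0,0,0,0],
)

```text
clock: 26.55
position: [0.6155, -0.0782, 0.225]
tool_rot: [3.141, 0.0, 1.816]
force: [1.3, 0.1, 3.3]
grip_width: 0.0266
finger_force: 79.8
```

Call:
move_arm(
  gripper=[0,0,0,0,0],
  linear=[
    [0,0,0.2],
    [0,0,0.2],
    [0,0,0.1],
    [0,0,0],
    [0,0,0],
  ],
  twist=[0,0,0,0,0],
)

```text
clock: 27.05
position: [0.6152, -0.0782, 0.2201]
tool_rot: [-3.141, -0.0, 1.816]
force: [0.2, 0.2, -1.0]
grip_width: 0.0264
finger_force: 79.7
```

Call:
move_arm(
  gripper=[0,0,0,0,0,0],
  linear=[
    [0,0,0.2],
    [0,0,0.2],
    [0,0,0.2],
    [0,0,0.1],
    [0,0,0],
    [0,0,0],
  ],
  twist=[0,0,0,0,0,0],
)

```text
clock: 27.65
position: [0.616, -0.0783, 0.2142]
tool_rot: [3.14, 0.0, 1.816]
force: [-1.4, 0.6, 14.8]
grip_width: 0.0264
finger_force: 81.2
```

Call:
move_arm(
  gripper=[0,0,0],
  linear=[
    [0,0,0.1],
    [0,0,0.1],
    [0,0,0],
  ],
  twist=[0,0,0],
)

```text
clock: 27.95
position: [0.6169, -0.0788, 0.214]
tool_rot: [3.137, 0.001, 1.815]
force: [-3.9, 0.3, 36.1]
grip_width: 0.026
finger_force: 83.9
```

It has bottomed out firmly: 36 N with no further travel, at the expected height. The rod goes back to its stand.

Call:
move_arm(
  gripper=[0,0,0,0,0,0,0],
  linear=[
    [0,0,-1],
    [0,0,-2],
    [0,0,-3],
    [0,0,-4],
    [0,0,-3],
    [0,0,0],
    [0,0,0],
  ],
  twist=[0,0,0,0,0,0,0],
)

```text
clock: 28.65
position: [0.6152, -0.078, 0.3409]
tool_rot: [-3.141, -0.0, 1.816]
force: [-0.1, 1.3, -4.0]
grip_width: 0.026
finger_force: 79.6
```

```bash
python3 plan.py .6015 -.3172 .34 104
```

```text
t 28.6 at [ 0.6152 -0.078   0.3409] rpy [-180.   -0.  104.] F [-0.1  1.3 -4. ] w 0.026 ff 79.6 q7 [-0.28  0.46]
leg: total lin [-22.87  -7.13   0.09] twist 0.0 min rows 6 per row [-3.81 -1.19  0.01]
```

Call:
move_arm(
  gripper=[0,0,0,0,0,0,0,0],
  linear=[
    [-3.3,-1,0],
    [-3.3,-1,0],
    [-3.3,-1,0],
    [-3.3,-1,0],
    [-3.3,-1,0],
    [-3.3,-1,0],
    [-3.1,-1.15,0],
    [0,0,0],
  ],
  twist=[0,0,0,0,0,0,0,0],
)

```text
clock: 29.45
position: [0.5991, -0.3224, 0.3391]
tool_rot: [-3.138, 0.0, 1.81]
force: [-0.7, 0.7, -2.4]
grip_width: 0.0265
finger_force: 79.3
```

Call:
move_arm(
  gripper=[0,0,0,0,0,0,0,0],
  linear=[
    [0,0,4],
    [0,0,4],
    [0,0,4],
    [0,0,3],
    [0,0,2],
    [0,0,1],
    [0,0,0],
    [0,0,0],
  ],
  twist=[0,0,0,0,0,0,0,0],
)

```text
clock: 30.25
position: [0.6017, -0.3178, 0.1618]
tool_rot: [3.142, 0.0, 1.816]
force: [0.3, -1.5, -1.8]
grip_width: 0.0261
finger_force: 79.4
```

```bash
python3 plan.py .6015 -.3172 .0905 104; python3 -c "
from h import *
s=grab('scene');save('rod',cv2.resize(s['img'][170:300,100:240],None,fx=4,fy=4))"
```

```text
t 30.2 at [ 0.6017 -0.3178  0.1618] rpy [180.   0. 104.] F [ 0.3 -1.5 -1.8] w 0.0261 ff 79.4 q7 [0.14 0.91]
leg: total lin [ 0.06 -0.    7.13] twist 0.0 min rows 2 per row [ 0.03 -0.    3.56]
```

View pics/rod.png

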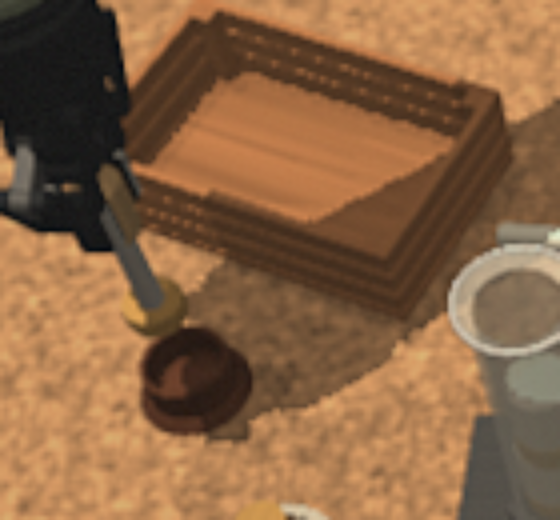

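The rod hangs upright over the stand: foot around (153,312), rim around (187,365). The tube shows the packed stack. I'll check alignment numerically.

```bash
python3 -c "
from h import *
s=grab('scene')
print('rim',onz(s,100+187/4,170+363/4,.03),'foot top',onz(s,100+152/4,170+301/4,.0913))
print('pred foot centre px',(proj(s,[.6017,-.3178,.084])-[100,170])*4,'pred rim if at -.3145',(proj(s,[.6015,-.3145,.03])-[100,170])*4)"
```

```text
rim [ 0.60265956 -0.31524149  0.03      ] foot top [ 0.60298299 -0.31834649  0.0913    ]
pred foot centre px [157.66128342 306.98318324] pred rim if at -.3145 [189.0830849  361.68844169]
```

Call:
move_arm(
  gripper=[0,0,0,0,0,0,0,0],
  linear=[
    [0.2,0,1],
    [0,0,1],
    [0,0,1.5],
    [0,0,1.5],
    [0,0,1],
    [0,0,0.8],
    [0,0,0],
    [0,0,0],
  ],
  twist=[0,0,0,0,0,0,0,0],
)

```text
clock: 31.15
position: [0.6012, -0.3159, 0.0935]
tool_rot: [3.141, 0.0, 1.816]
force: [-0.5, 0.7, -2.0]
grip_width: 0.0264
finger_force: 79.4
```

```bash
python3 plan.py .6015 -.3172 .0905 104
```

```text
t 31.1 at [ 0.6012 -0.3159  0.0935] rpy [180.   0. 104.] F [-0.5  0.7 -2. ] w 0.0264 ff 79.4 q7 [0.16 0.94]
leg: total lin [-0.13  0.    0.3 ] twist 0.0 min rows 1 per row [-0.13  0.    0.3 ]
```

Call:
move_arm(
  gripper=[0,0,0.65,0.65,0.65,0.65,0.65,0.65],
  linear=[
    [0,0,0.2],
    [0,0,0],
    [0,0,0],
    [0,0,0],
    [0,0,0],
    [0,0,0],
    [0,0,-2],
    [0,0,-4],
  ],
  twist=[0,0,0,0,0,0,0,0],
)

```text
clock: 31.95
position: [0.5998, -0.3149, 0.1495]
tool_rot: [-3.138, -0.003, 1.816]
force: [-0.2, -0.7, 0.2]
grip_width: 0.0556
finger_force: 0.0
```

Call:
move_arm(
  gripper=[0.6,0.6,0.6,0.6,0.6,0.6,0.6,0.6],
  linear=[
    [0,0,-4],
    [0,0,-4],
    [0,0,-4],
    [0,0,-4],
    [0,0,-3],
    [0,0,0],
    [0,0,0],
    [0,0,0],
  ],
  twist=[-7.4,-7.4,-7.4,-7.4,-7.4,-7.4,-7.4,-7.4],
)

```text
clock: 32.75
position: [0.601, -0.3157, 0.3416]
tool_rot: [-3.142, 0.0, 2.854]
force: [0.5, 0.6, -0.4]
grip_width: 0.0509
finger_force: 0.0
```

Call:
move_arm(
  gripper=[0.6,0.6,0.6],
  linear=[
    [0,0,0],
    [0,0,0],
    [0,0,0],
  ],
  twist=[-7.6,-7.6,0],
)

```text
clock: 33.05
position: [0.601, -0.3159, 0.3414]
tool_rot: [3.141, 0.0, 3.117]
force: [0.1, -0.1, 0.5]
grip_width: 0.0514
finger_force: 0.0
```

```bash
python3 plan.py .5875 .0284 .33 178.5 .5875 .0284 .222 178.5; python3 -c "
from h import *
s=grab('scene');save('rod2',cv2.resize(s['img'][170:330,100:320],None,fx=3,fy=3))"
```

```text
t 33.0 at [ 0.601  -0.3159  0.3414] rpy [180.    0.  178.6] F [ 0.1 -0.1  0.5] w 0.0514 ff 0.0 q7 [0.29 2.01]
leg: total lin [ 2.21 34.39  1.14] twist 0.1 min rows 8 per row [0.28 4.3  0.14]
leg: total lin [-0.  -0.  10.8] twist -0.0 min rows 3 per row [-0.  -0.   3.6]
```

View pics/rod2.png

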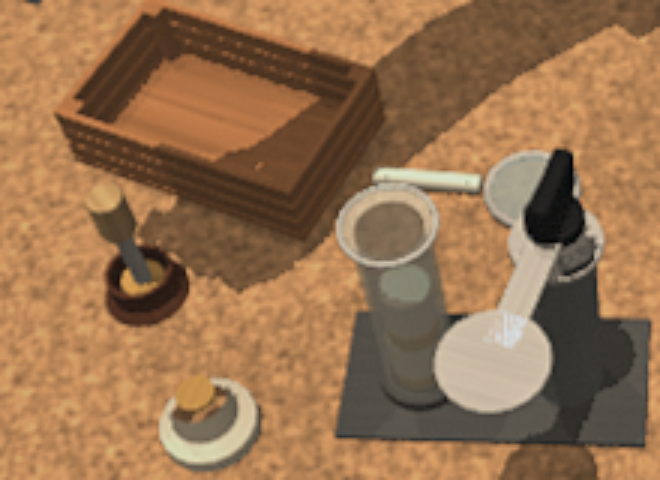

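The rod is standing in its stand at (130,250), and the stack now sits lower in the tube at (405,285). I'll shut the selector.

Call:
move_arm(
  gripper=[0.6,0.6,0.6,0.6,0.6,0.6,0.6,0.6],
  linear=[
    [0.3,4.3,0],
    [0.3,4.3,0],
    [0.3,4.3,0],
    [0.3,4.3,0],
    [0.3,4.3,0],
    [0.3,4.3,0],
    [0.2,4.3,0],
    [0.2,4.3,0],
  ],
  twist=[0,0,0,0,0,0,0,0],
)

```text
clock: 33.9
position: [0.5882, 0.0304, 0.3415]
tool_rot: [3.141, 0.0, 3.109]
force: [1.0, 0.8, -0.6]
grip_width: 0.051
finger_force: 0.0
```

Call:
move_arm(
  gripper=[0.6,0.6,0.6,0.6,0.6],
  linear=[
    [0,0,2],
    [0,0,2],
    [0,0,1],
    [0,0,0],
    [0,0,0],
  ],
  twist=[0,0,0,0,0],
)

```text
clock: 34.4
position: [0.5888, 0.0285, 0.292]
tool_rot: [3.142, 0.001, 3.112]
force: [-0.3, -0.7, 0.2]
grip_width: 0.0511
finger_force: 0.0
```

```bash
python3 plan.py .5875 .0284 .222 178.5
```

```text
t 34.4 at [0.5888 0.0285 0.292 ] rpy [180.    0.  178.3] F [-0.3 -0.7  0.2] w 0.0511 ff 0.0 q7 [-0.2   1.42]
leg: total lin [ 0.13 -0.01  7.  ] twist -0.2 min rows 2 per row [ 0.06 -0.    3.5 ]
```

Call:
move_arm(
  gripper=[0.6,0.6,0.6,0.6,0.6],
  linear=[
    [0.1,0,2],
    [0,0,2],
    [0,0,2],
    [0,0,0.9],
    [0,0,0],
  ],
  twist=[0,0,0,0,0],
)

```text
clock: 34.9
position: [0.5874, 0.0286, 0.2221]
tool_rot: [-3.141, -0.001, 3.114]
force: [-0.2, 0.2, 1.0]
grip_width: 0.0513
finger_force: 0.0
```

Call:
move_arm(
  gripper=[0,0,0,0,0,0],
  linear=[
    [0,0,0],
    [0,0,0],
    [0,0,0],
    [0,0,0],
    [0,0,0],
    [0,0,0],
  ],
  twist=[0,0,0,0,0,0],
  squeeze=80,
)

```text
clock: 35.5
position: [0.588, 0.0284, 0.2235]
tool_rot: [-3.142, 0.002, 3.114]
force: [-1.5, -2.3, 7.9]
grip_width: 0.0126
finger_force: 78.0
```

Call:
move_arm(
  gripper=[0,0,0,0,0,0],
  linear=[
    [0,0,-0.3],
    [0,0,-0.3],
    [0,0,-0.3],
    [0,0,-0.3],
    [0,0,0],
    [0,0,0],
  ],
  twist=[0,0,0,0,0,0],
)

```text
clock: 36.1
position: [0.5877, 0.0285, 0.2342]
tool_rot: [-3.141, 0.0, 3.114]
force: [5.6, -1.9, -11.0]
grip_width: 0.0128
finger_force: 77.9
```

```bash
python3 plan.py;python3 -c "
from h import *
print(np.round(monitor.observe()['moment'],2))"
```

```text
t 36.1 at [0.5877 0.0285 0.2342] rpy [-180.     0.   178.4] F [  5.6  -1.9 -11. ] w 0.0128 ff 77.9 q7 [-0.2   1.43]
[-0.58 -1.37  0.  ]
```

Pulled up about 11 mm. Turning back by 74.5°.

Call:
move_arm(
  gripper=[0,0,0,0,0,0,0,0],
  linear=[
    [0,0,0],
    [0,0,0],
    [0,0,0],
    [0,0,0],
    [0,0,0],
    [0,0,0],
    [0,0,0],
    [0,0,0],
  ],
  twist=[5,6,6,6,6,6,6,6],
)

```text
clock: 36.9
position: [0.5877, 0.0282, 0.2342]
tool_rot: [-3.141, 0.001, 2.289]
force: [5.8, -5.1, -11.2]
grip_width: 0.0131
finger_force: 78.0
```

Call:
move_arm(
  gripper=[0,0,0,0,0,0,0],
  linear=[
    [0,0,0],
    [0,0,0],
    [0,0,0],
    [0,0,0],
    [0,0,0],
    [0,0,0],
    [0,0,0],
  ],
  twist=[6,6,6,6,3.5,0,0],
)

```text
clock: 37.6
position: [0.5876, 0.0281, 0.2341]
tool_rot: [-3.141, 0.001, 1.814]
force: [4.0, -5.2, -10.9]
grip_width: 0.013
finger_force: 78.0
```

Call:
move_arm(
  gripper=[0,0,0,0,0,0],
  linear=[
    [0,0,0.3],
    [0,0,0.3],
    [0,0,0.3],
    [0,0,0.3],
    [0,0,0],
    [0,0,0],
  ],
  twist=[0,0,0,0,0,0],
)

```text
clock: 38.2
position: [0.5878, 0.028, 0.2234]
tool_rot: [3.141, 0.001, 1.813]
force: [-2.3, -6.0, 9.4]
grip_width: 0.0127
finger_force: 81.1
```

```bash
python3 plan.py
```

```text
t 38.2 at [0.5878 0.028  0.2234] rpy [179.9   0.  103.9] F [-2.3 -6.   9.4] w 0.0127 ff 81.1 q7 [-0.42  0.29]
```

Call:
move_arm(
  gripper=[0.6,0.6,0.6,0.6,0.6,0.6,0.6,0.6],
  linear=[
    [0,0,0],
    [0,0,0],
    [0,0,0],
    [0,0,0],
    [0,0,-2],
    [0,0,-4],
    [0,0,-3],
    [0,0,0],
  ],
  twist=[0,0,0,0,0,0,0,0],
)

```text
clock: 39.0
position: [0.5889, 0.0287, 0.3161]
tool_rot: [3.136, 0.0, 1.814]
force: [-1.1, -1.0, -0.0]
grip_width: 0.0509
finger_force: 0.0
```

```bash
python3 plan.py .504 .372 .3 104 .504 .372 .053 104;  python3 -c "
from h import *
t=grab('top');h=cv2.cvtColor(t['img'],cv2.COLOR_RGB2HSV)
for n in('top','scene'):
    f=grab(n)
    for p in((.504,.3722,.085),(.4252,.3215,.085)):
        u,v=proj(f,p);u,v=int(round(u)),int(round(v));m=cv2.inRange(cv2.cvtColor(f['img'],cv2.COLOR_RGB2HSV),(15,110,100),(30,255,255))[v-9:v+10,u-9:u+10];ys,xs=np.nonzero(m)
        print(n,p,len(xs),f['img'][v,u],onz(f,u-9+xs.mean(),v-9+ys.mean(),.085)[:2].round(4) if len(xs) else '')
    if n=='scene': save('aft',cv2.resize(f['img'][180:380,200:520],None,fx=2.5,fy=2.5))
"
```

```text
t 39.0 at [0.5889 0.0287 0.3161] rpy [179.7   0.  103.9] F [-1.1 -1.  -0. ] w 0.0509 ff 0.0 q7 [-0.44  0.26]
leg: total lin [3.536e+01 3.000e-02 1.610e+00] twist -0.1 min rows 8 per row [4.42 0.   0.2 ]
leg: total lin [ 0.  -0.  24.7] twist -0.0 min rows 6 per row [ 0.   -0.    4.12]
top (0.504, 0.3722, 0.085) 207 [152 123  56] [0.5103 0.3774]
top (0.4252, 0.3215, 0.085) 236 [139 101  58] [0.427  0.3139]
scene (0.504, 0.3722, 0.085) 144 [216 158  85] [0.5053 0.3716]
scene (0.4252, 0.3215, 0.085) 71 [220 161 106] [0.4273 0.3251]
```

View pics/aft.png

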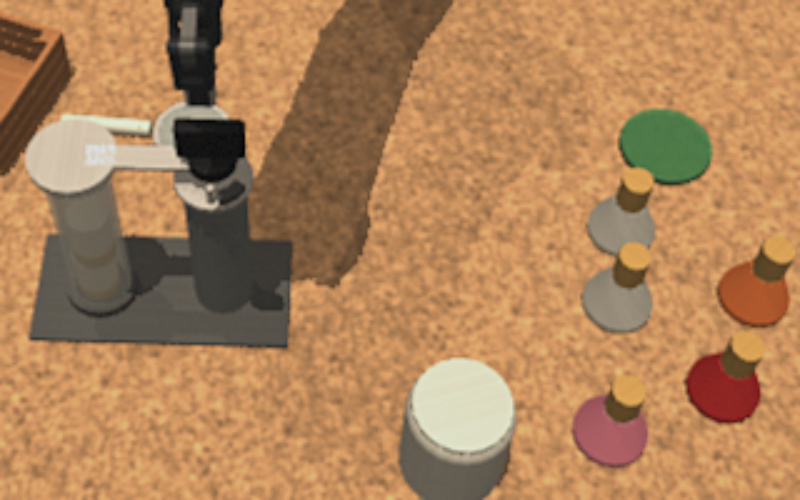

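The shutter covers the tube again and the knob is home. The two grey reflectors' neck tops are at crop (634,255) and (637,181). The second has been knocked aside since the start (scene x 435 → 455), so I'll relocate both.

```bash
cat > refl.py <<'E'
from h import *
# grey cone blobs
for n in('scene','top'):
    f=grab(n);hsv=cv2.cvtColor(f['img'],cv2.COLOR_RGB2HSV)
    m=cv2.inRange(hsv,(0,0,60),(180,60,190));m=cv2.morphologyEx(m,cv2.MORPH_OPEN,np.ones((3,3)))
    k,_,st,ce=cv2.connectedComponentsWithStats(m)
    for i in range(1,k):
        p=onz(f,*ce[i],.02)
        if 80<st[i,4]<900 and .3<p[0]<.7 and .15<p[1]<.5: print(n,st[i].tolist(),ce[i].round(1),p[:2].round(3))
s=grab('scene');t=grab('top')
for u,v in((634,255),(637,181)):
    p=onz(s,200+u/2.5-.3,180+v/2.5-.3,.085);print(p[:2].round(4),'face',onz(s,*{255:(200+618/2.5,180+298/2.5),181:(200+622/2.5,180+223/2.5)}[v],.012)[:2].round(4))
    a,b=proj(t,p).round().astype(int);mm=cv2.inRange(cv2.cvtColor(t['img'],cv2.COLOR_RGB2HSV)[b-10:b+11,a-10:a+11],(18,150,110),(30,255,255))
    ys,xs=np.nonzero(mm);print('top',len(xs),onz(t,a-10+np.median(xs),b-10+np.median(ys),.085)[:2].round(4))
E
python3 refl.py
```

```text
scene [436, 260, 26, 21, 363] [447.3 270.2] [0.433 0.361]
scene [434, 289, 26, 24, 459] [446.2 301.3] [0.516 0.369]
top [210, 258, 22, 22, 261] [222.2 270. ] [0.497 0.366]
top [211, 287, 22, 22, 264] [223.4 299. ] [0.419 0.358]
[0.5041 0.3693] face [0.5047 0.3709]
top 82 [0.5042 0.3738]
[0.4266 0.3628] face [0.4238 0.3645]
top 84 [0.4241 0.3645]
```

Call:
move_arm(
  gripper=[0.55,0.55,0.55,0.55,0.55,0.55,0.55,0.55],
  linear=[
    [4.4,0,0],
    [4.4,0,0],
    [4.4,0,0],
    [4.4,0,0],
    [4.4,0,0],
    [4.4,0,0],
    [4.4,0,0],
    [4.4,0,0],
  ],
  twist=[0,0,0,0,0,0,0,0],
)

```text
clock: 40.15
position: [0.5019, 0.372, 0.3118]
tool_rot: [-3.141, 0.0, 1.814]
force: [0.8, 0.0, 0.8]
grip_width: 0.0469
finger_force: 0.0
```

Call:
move_arm(
  gripper=[0.55,0.55,0.55,0.55,0.55,0.55,0.55],
  linear=[
    [0,0,3],
    [0,0,4],
    [0,0,4],
    [0,0,3],
    [0,0,0],
    [0,0,0],
    [0,0,0],
  ],
  twist=[0,0,0,0,0,0,0],
)

```text
clock: 40.85
position: [0.5035, 0.3708, 0.1741]
tool_rot: [3.14, -0.001, 1.814]
force: [0.3, -0.4, 0.7]
grip_width: 0.0472
finger_force: 0.0
```

```bash
python3 plan.py .504 .3715 .056 104
```

```text
t 40.9 at [0.5035 0.3708 0.1741] rpy [ 1.799e+02 -1.000e-01  1.039e+02] F [ 0.3 -0.4  0.7] w 0.0472 ff 0.0 q7 [-0.92 -0.31]
leg: total lin [ 0.05  0.07 11.81] twist -0.1 min rows 3 per row [0.02 0.02 3.94]
```

Call:
move_arm(
  gripper=[0.55,0.55,0.55,0.55,0.55,0.55],
  linear=[
    [0,0.1,3.5],
    [0,0,3],
    [0,0,3],
    [0,0,2.2],
    [0,0,0],
    [0,0,0],
  ],
  twist=[0,0,0,0,0,0],
)

```text
clock: 41.45
position: [0.5045, 0.3711, 0.0569]
tool_rot: [3.14, -0.001, 1.814]
force: [0.9, -0.4, -0.3]
grip_width: 0.0471
finger_force: 0.0
```

Call:
move_arm(
  gripper=[0,0,0,0,0,0],
  linear=[
    [0,0,0],
    [0,0,0],
    [0,0,0],
    [0,0,0],
    [0,0,0],
    [0,0,0],
  ],
  twist=[0,0,0,0,0,0],
  squeeze=40,
)

```text
clock: 42.05
position: [0.5044, 0.3713, 0.0572]
tool_rot: [3.139, -0.001, 1.814]
force: [-1.9, 0.4, 9.6]
grip_width: 0.027
finger_force: 38.7
```

Call:
move_arm(
  gripper=[0,0,0,0,0,0,0,0],
  linear=[
    [0,0,-2],
    [0,0,-4],
    [0,0,-4],
    [0,0,-4],
    [0,0,-4],
    [0,0,-4],
    [0,0,-4],
    [0,0,-4],
  ],
  twist=[0,0,0,0,0,0,0,0],
)

```text
clock: 42.85
position: [0.5034, 0.3703, 0.3584]
tool_rot: [3.14, -0.001, 1.814]
force: [-0.2, 0.2, -1.0]
grip_width: 0.0268
finger_force: 39.7
```

```bash
python3 plan.py .436 -.367 .36 104
```

```text
t 42.9 at [0.5034 0.3703 0.3584] rpy [ 1.799e+02 -1.000e-01  1.039e+02] F [-0.2  0.2 -1. ] w 0.0268 ff 39.7 q7 [-0.96 -0.36]
leg: total lin [-69.94 -24.29  -0.16] twist -0.1 min rows 17 per row [-4.11 -1.43 -0.01]
```

Call:
move_arm(
  gripper=[0,0,0,0,0,0,0,0],
  linear=[
    [-2.2,-0.8,0],
    [-4,-1.4,0],
    [-4,-1.4,0],
    [-4,-1.4,0],
    [-4,-1.4,0],
    [-4,-1.4,0],
    [-4,-1.4,0],
    [-4,-1.4,0],
  ],
  twist=[0,0,0,0,0,0,0,0],
)

```text
clock: 43.65
position: [0.473, 0.0502, 0.3564]
tool_rot: [3.14, -0.001, 1.814]
force: [0.8, 0.5, -0.6]
grip_width: 0.027
finger_force: 39.9
```

Call:
move_arm(
  gripper=[0,0,0,0,0,0,0,0],
  linear=[
    [-4,-1.4,0],
    [-4,-1.4,0],
    [-4,-1.4,0],
    [-4,-1.4,0],
    [-4,-1.4,0],
    [-4,-1.4,0],
    [-4,-1.4,0],
    [-4,-1.4,0],
  ],
  twist=[0,0,0,0,0,0,0,0],
)

```text
clock: 44.45
position: [0.4414, -0.2872, 0.3565]
tool_rot: [3.14, 0.0, 1.814]
force: [1.2, 1.3, -1.0]
grip_width: 0.0272
finger_force: 39.9
```

Call:
move_arm(
  gripper=[0,0,0,0,0,0,0],
  linear=[
    [-4,-1.4,0],
    [-3.7,-1.2,0],
    [0,0,2],
    [0,0,4],
    [0,0,4],
    [0,0,2],
    [0,0,0],
  ],
  twist=[0,0,0,0,0,0,0],
)

```text
clock: 45.15
position: [0.4344, -0.3657, 0.234]
tool_rot: [-3.14, -0.002, 1.814]
force: [-0.4, -0.5, -0.1]
grip_width: 0.0264
finger_force: 39.8
```

```bash
python3 plan.py .436 -.367 .068 104
```

```text
t 45.1 at [ 0.4344 -0.3657  0.234 ] rpy [-1.799e+02 -1.000e-01  1.039e+02] F [-0.4 -0.5 -0.1] w 0.0264 ff 39.8 q7 [0.15 1.17]
leg: total lin [-0.16  0.12 16.6 ] twist -0.1 min rows 4 per row [-0.04  0.03  4.15]
```

Call:
move_arm(
  gripper=[0,0,0,0,0,0,0],
  linear=[
    [-0.1,0.1,3.5],
    [0,0,3.5],
    [0,0,3.5],
    [0,0,3],
    [0,0,2],
    [0,0,1],
    [0,0,0],
  ],
  twist=[0,0,0,0,0,0,0],
)

```text
clock: 45.85
position: [0.4369, -0.3675, 0.0709]
tool_rot: [3.141, 0.0, 1.814]
force: [-0.0, -0.2, -0.6]
grip_width: 0.0272
finger_force: 39.8
```

Call:
move_arm(
  gripper=[0.55,0.55,0.55,0.55,0.55,0.55,0.55,0.55],
  linear=[
    [0,0,0],
    [0,0,0],
    [0,0,0],
    [0,0,0],
    [0,0,-3],
    [0,0,-4.5],
    [0,0,-4.5],
    [0,0,-4.5],
  ],
  twist=[0,0,0,0,0,0,0,0],
)

```text
clock: 46.65
position: [0.4361, -0.3672, 0.2373]
tool_rot: [-3.141, 0.0, 1.814]
force: [0.9, -0.2, 0.6]
grip_width: 0.0467
finger_force: 0.0
```

Call:
move_arm(
  gripper=[0.55,0.55,0.55,0.55],
  linear=[
    [0,0,-4],
    [0,0,-4],
    [0,0,-4],
    [0,0,0],
  ],
  twist=[0,0,0,0],
)

```text
clock: 47.05
position: [0.4372, -0.3686, 0.3603]
tool_rot: [3.137, 0.005, 1.814]
force: [-0.6, -0.3, -0.7]
grip_width: 0.0472
finger_force: 0.0
```

```bash
python3 plan.py .4243 .364 .33 104; python3 refl.py
```

```text
t 47.0 at [ 0.4372 -0.3686  0.3603] rpy [179.7   0.3 103.9] F [-0.6 -0.3 -0.7] w 0.0472 ff 0.0 q7 [0.1  1.09]
leg: total lin [71.42 16.38  3.03] twist -0.1 min rows 17 per row [4.2  0.96 0.18]
scene [436, 260, 26, 23, 420] [447.9 271.4] [0.436 0.362]
top [211, 287, 22, 22, 263] [223.4 299. ] [0.419 0.358]
[0.5041 0.3693] face [0.5047 0.3709]
top 0 [nan nan]
[0.4266 0.3628] face [0.4238 0.3645]
top 84 [0.4241 0.3645]
  return _methods._mean(a, axis=axis, dtype=dtype,
  ret = ret.dtype.type(ret / rcount)
```

Call:
move_arm(
  gripper=[0.55,0.55,0.55,0.55,0.55,0.55,0.55,0.55],
  linear=[
    [4,0.9,0],
    [4,0.9,0],
    [4,0.9,0],
    [4,0.9,0],
    [4,0.9,0],
    [4,0.9,0],
    [4,0.9,0],
    [4,0.9,0],
  ],
  twist=[0,0,0,0,0,0,0,0],
)

```text
clock: 48.05
position: [0.4285, -0.0377, 0.3547]
tool_rot: [-3.141, -0.0, 1.814]
force: [1.3, 0.6, -0.2]
grip_width: 0.0468
finger_force: 0.0
```

Call:
move_arm(
  gripper=[0.55,0.55,0.55,0.55,0.55,0.55,0.55,0.55],
  linear=[
    [4,0.9,0],
    [4,0.9,0],
    [4,0.9,0],
    [4,0.9,0],
    [4,0.9,0],
    [4,0.9,0],
    [4,0.9,0],
    [4,0.9,0],
  ],
  twist=[0,0,0,0,0,0,0,0],
)

```text
clock: 48.85
position: [0.4214, 0.29, 0.3543]
tool_rot: [-3.14, 0.001, 1.814]
force: [1.3, -0.6, 0.9]
grip_width: 0.047
finger_force: 0.0
```

Call:
move_arm(
  gripper=[0.55,0.55,0.55,0.55,0.55,0.55,0.55,0.55],
  linear=[
    [4,0.9,0],
    [3.4,0.9,0],
    [0,0,4],
    [0,0,4],
    [0,0,4],
    [0,0,4],
    [0,0,2],
    [0,0,0],
  ],
  twist=[0,0,0,0,0,0,0,0],
)

```text
clock: 49.65
position: [0.4202, 0.3633, 0.172]
tool_rot: [-3.136, 0.004, 1.814]
force: [-0.4, -0.5, 0.8]
grip_width: 0.0468
finger_force: 0.0
```

Call:
move_arm(
  gripper=[0.55,0.55],
  linear=[
    [0,0,0],
    [0,0,0],
  ],
  twist=[0,0],
)

```text
clock: 49.85
position: [0.4222, 0.365, 0.1764]
tool_rot: [3.14, -0.001, 1.814]
force: [-0.4, 0.3, -0.4]
grip_width: 0.0472
finger_force: 0.0
```

```bash
python3 plan.py .4243 .364 .056 104
```

```text
t 49.9 at [0.4222 0.365  0.1764] rpy [179.9  -0.  103.9] F [-0.4  0.3 -0.4] w 0.0472 ff 0.0 q7 [-0.98 -0.44]
leg: total lin [-0.15  0.18 12.04] twist -0.1 min rows 3 per row [-0.05  0.06  4.01]
```

Call:
move_arm(
  gripper=[0.55,0.55,0.55,0.55,0.55,0.55],
  linear=[
    [-0.1,0.2,3.5],
    [0,0,3],
    [0,0,3],
    [0,0,2.3],
    [0,0,0],
    [0,0,0],
  ],
  twist=[0,0,0,0,0,0],
)

```text
clock: 50.45
position: [0.4244, 0.3646, 0.0585]
tool_rot: [3.141, -0.0, 1.814]
force: [1.3, 0.0, 0.1]
grip_width: 0.0469
finger_force: 0.0
```

Call:
move_arm(
  gripper=[0,0,0,0,0,0],
  linear=[
    [0,0,0],
    [0,0,0],
    [0,0,0],
    [0,0,0],
    [0,0,0],
    [0,0,0],
  ],
  twist=[0,0,0,0,0,0],
  squeeze=40,
)

```text
clock: 51.05
position: [0.4246, 0.365, 0.0591]
tool_rot: [3.139, -0.001, 1.814]
force: [-1.1, -1.3, 10.8]
grip_width: 0.0267
finger_force: 38.6
```

Call:
move_arm(
  gripper=[0,0,0,0,0,0,0,0],
  linear=[
    [0,0,-2],
    [0,0,-4],
    [0,0,-4],
    [0,0,-4],
    [0,0,-4],
    [0,0,-4],
    [0,0,-4],
    [0,0,-4],
  ],
  twist=[0,0,0,0,0,0,0,0],
)

```text
clock: 51.85
position: [0.4236, 0.3638, 0.3604]
tool_rot: [3.14, -0.001, 1.814]
force: [0.7, 0.4, -1.2]
grip_width: 0.0265
finger_force: 39.6
```

```bash
python3 plan.py .446 -.267 .36 104
```

```text
t 51.9 at [0.4236 0.3638 0.3604] rpy [ 1.799e+02 -1.000e-01  1.039e+02] F [ 0.7  0.4 -1.2] w 0.0265 ff 39.6 q7 [-1.03 -0.49]
leg: total lin [-6.176e+01 -1.300e+01  4.000e-02] twist -0.1 min rows 15 per row [-4.12 -0.87  0.  ]
```

Call:
move_arm(
  gripper=[0,0,0,0,0,0,0,0],
  linear=[
    [-2.8,-0.6,0],
    [-4,-0.85,0],
    [-4,-0.85,0],
    [-4,-0.85,0],
    [-4,-0.85,0],
    [-4,-0.85,0],
    [-4,-0.85,0],
    [-4,-0.85,0],
  ],
  twist=[0,0,0,0,0,0,0,0],
)

```text
clock: 52.65
position: [0.4341, 0.0477, 0.3584]
tool_rot: [3.14, -0.001, 1.814]
force: [1.0, 0.4, -0.2]
grip_width: 0.0267
finger_force: 39.9
```

Call:
move_arm(
  gripper=[0,0,0,0,0,0,0,0],
  linear=[
    [-4,-0.85,0],
    [-4,-0.85,0],
    [-4,-0.85,0],
    [-4,-0.85,0],
    [-4,-0.85,0],
    [-4,-0.85,0],
    [-4,-0.85,0],
    [-2.9,-0.5,0],
  ],
  twist=[0,0,0,0,0,0,0,0],
)

```text
clock: 53.45
position: [0.4456, -0.2684, 0.3584]
tool_rot: [3.14, 0.001, 1.813]
force: [0.2, 0.4, 0.1]
grip_width: 0.0269
finger_force: 39.9
```

Call:
move_arm(
  gripper=[0,0,0,0,0,0],
  linear=[
    [0,0,2],
    [0,0,4],
    [0,0,4],
    [0,0,2],
    [0,0,0],
    [0,0,0],
  ],
  twist=[0,0,0,0,0,0],
)

```text
clock: 54.05
position: [0.4466, -0.2662, 0.2387]
tool_rot: [3.14, 0.001, 1.814]
force: [0.5, -0.5, 0.1]
grip_width: 0.0268
finger_force: 39.8
```

```bash
python3 plan.py .446 -.267 .07 104
```

```text
t 54.0 at [ 0.4466 -0.2662  0.2387] rpy [179.9   0.  103.9] F [ 0.5 -0.5  0.1] w 0.0268 ff 39.8 q7 [-0.07  0.98]
leg: total lin [-0.06 -0.07 16.87] twist -0.1 min rows 4 per row [-0.02 -0.02  4.22]
```

Call:
move_arm(
  gripper=[0,0,0,0,0,0,0],
  linear=[
    [0,0,3.5],
    [0,0,3.5],
    [0,0,3.5],
    [0,0,3],
    [0,0,2],
    [0,0,1.3],
    [0,0,0],
  ],
  twist=[0,0,0,0,0,0,0],
)

```text
clock: 54.75
position: [0.4467, -0.2659, 0.0694]
tool_rot: [3.141, -0.0, 1.814]
force: [-0.3, -0.1, -0.2]
grip_width: 0.0268
finger_force: 39.8
```

Call:
move_arm(
  gripper=[0.55,0.55,0.55,0.55,0.55,0.55,0.55,0.55],
  linear=[
    [0,0,0],
    [0,0,0],
    [0,0,0],
    [0,0,0],
    [0,0,-3],
    [0,0,-4.5],
    [0,0,-4.5],
    [0,0,-4.5],
  ],
  twist=[0,0,0,0,0,0,0,0],
)

```text
clock: 55.55
position: [0.4459, -0.2659, 0.2363]
tool_rot: [-3.141, 0.0, 1.814]
force: [1.0, -0.1, 0.3]
grip_width: 0.047
finger_force: 0.0
```

Call:
move_arm(
  gripper=[0.55,0.55,0.55,0.55,0.55,0.55,0.55,0.55],
  linear=[
    [0,0,-4],
    [0,0,-4],
    [0,0,-4],
    [3,0,0],
    [4,0,0],
    [4,0,0],
    [4,0,0],
    [0,0,0],
  ],
  twist=[0,0,0,0,0,0,0,0],
)

```text
clock: 56.35
position: [0.4094, -0.1163, 0.3545]
tool_rot: [3.141, -0.002, 1.819]
force: [0.4, -0.5, 0.5]
grip_width: 0.0472
finger_force: 0.0
```

```bash
python3 plan.py; python3 -c "
from h import *
s=grab('scene');save('fin',cv2.resize(s['img'][130:380,80:480],None,fx=2,fy=2))"
```

```text
t 56.4 at [ 0.4094 -0.1163  0.3545] rpy [ 1.799e+02 -1.000e-01  1.042e+02] F [ 0.4 -0.5  0.5] w 0.0472 ff 0.0 q7 [-0.49  0.45]
```

View pics/fin.png

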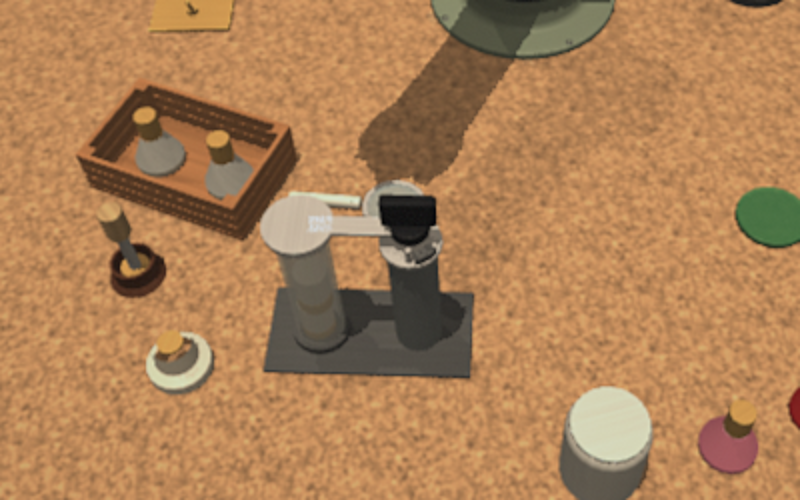

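Both reflectors are in the crate at (158,150) and (225,165). The rod is upright in its stand at (135,265), the shutter is home over the tube at (297,225), and the bystanders haven't moved. The gripper is clear, so I'm handing in.

```bash
python3 -c "
from h import *
print(bot.job_done())"
```

```text
the job is handed in; nothing more can be done
None
```

I handed the job in after about 56 s of robot time, but the hand-in returned no verdict: both tubular lamps are loaded and packed to the bottom stop, the selector is shut and home, both reflector lamps are in the crate, the rod is back in its stand, and the bystanders look unmoved in the final image.

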